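Audit a fittings case and return the wrongly packed union

TASK

Swing the lid of the fittings case right open, past upright, and compare the four compartments with the layout plates on the ledge behind them: one compartment holds a union that its plate does not show. Take that union out, put it down on the bare cart top and let go, then take it again (only a hold by its two ends fits the cradle) and lay it lengthwise between the cheeks of the returns cradle, midway along them and flat on the base. Shut the lid again, and leave the rightly packed parts, the spare union on its rubber mat and everything else on the cart where they are.

Things in the scene. Friction and masses are not known exactly. Their poses are not given: they have to be found in the camera images.
- case: Grey fittings case, fixed, 104 (x) x 244 (y) x 32 mm without its lid; origin at the centre of its underside. -x is the handle side, +x the hinge side. Walls 3 mm, floor top 3 mm up. Four compartments in a row along case y; behind them, at x = +34.5 mm, a ledge 8 mm up carries one layout plate per compartment.
- cell0 (a point): Floor centre of the compartment at case y = -81 mm, x = -16.5 mm; the others follow at y = -27, +27 and +81 mm. Each compartment is 64 mm long in case x, from the handle-side wall (32 mm high) to a rail (top 22 mm up), parted by dividers with tops 8 mm up; the end walls (32 mm high) are 38 mm from the centres of the end compartments.
- lid (a joint): Lid hinge: 0 shut, grows as it opens, stop at 1.8 rad (leaning back past upright, where it rests by its own weight). 0.16 kg, little friction; left anywhere short of upright it falls shut.
- lid_hinge (a point): Middle of the lid's hinge axis, 54 mm towards case +x from the case's centre and 32 mm up; the axis runs along case y.
- lid_handle (a point): Middle of the lid's handle: a black round bar, 10 mm diameter, 100 mm long along case y, held by two arms 42 mm ahead of the lid's front edge in the plane of the lid; 148 mm from the hinge axis, 36.5 mm up when shut. 37 mm free towards the case: fingers from above can straddle it and keep pointing down while the lid swings up.
- plate_short: Fixed white layout plate 27 x 50 x 2 mm with a raised black silhouette (reduced) of the SHORT union; the short union belongs in the compartment next to it, whose centre lies 51 mm towards the plate's own -x (the plate's axes are parallel to the case's), 5 mm lower. Origin at the centre of its underside.
- plate_long: The same with the silhouette of the LONG union (a collar in the middle).
- plate_plug: The same with a small hexagon silhouette: the hexagonal blanking plug.
- plate_tee: The same with a T silhouette: a tee fitting.
- short_a_mid (a point): Centre (10 mm above its underside) of a short steel union, hexagonal nuts at the ends, 39 mm long along its own y, 18 mm across (x), 20 mm high, 0.05 kg.
- short_b_mid (a point): Centre of a second short union of the same kind. Of short_b and long_b one is the wrongly packed part in the case, the other is the spare on the mat; which is which varies.
- long_a_mid (a point): Centre (9 mm above its underside) of a long steel union, hexagonal nuts at the ends and a hexagonal collar in the middle, 54 mm long along its own y, 18 mm across (x), 18 mm high, 0.07 kg.
- long_b_mid (a point): Centre of a second long union of the same kind (see short_b_mid).
- plug_mid (a point): Centre of a steel blanking plug standing on its hexagonal head (27 mm over corners), round threaded top, 22 mm high.
- mat: Black rubber mat, fixed, 45 x 78 x 3 mm, on which the spare union lies. The cart top between case and cradle, 0.38 to 0.52 m ahead of the robot base, holds only the things listed here. Origin at the centre of its underside.
- cradle: Aluminium returns cradle, fixed; origin at the centre of its underside. Base 56 (x) x 92 (y) x 4 mm. Two upright cheeks, inner faces at x = -14 and +14 mm, 5 mm thick, from y = -17 to +17 mm, tops 38 mm up. A union lies between them along cradle y with its ends sticking out; fingers do not fit between union and cheeks.
- beaker: Clear empty beaker standing, 51 mm diameter, 66 mm high; bystander. Origin at the centre of its underside.
- spool: White tape spool lying, 50 mm diameter, 13 mm high; bystander. Origin at the centre of its underside.
- weight: Brass weight standing, 29 mm diameter, 52 mm high; bystander.
- vial: Capped vial standing, 19 mm diameter, 52 mm high; bystander.
- tweezers: Tweezers lying, 120 mm long along their own y, 5 mm high; bystander.
- screwdriver_blue: Screwdriver lying, 115 mm long, 14 mm high; bystander.

How it is judged:
By the outcome, as a careful person would: the job done as asked, in the order asked, and still so for the second after the job is handed in, with the robot touching nothing.
It also fails if it takes over 72 s, if anything falls off the work surface, if the arm or the gripper's body presses on something with over 40 N, if the wrist force passes 120 N, or if a joint passes its speed limit or range.

ROBOT

A 6-joint arm with a two-finger parallel gripper is mounted at the origin on a cart in front of the work surface, level with it; the furniture and walls round the work are solid. World frame = base frame: x ahead of the robot, y to its left, z up, the work surface at z = 0. Lengths are in m, angles in rad, forces in N, time in s.
With the tool pointing down it reaches from about 0.275 to 0.825 m from the base axis. Payload 4.9 kg.
Tool frame: the origin (TCP) lies midway between the tips of the shut fingers; the grasp point (between the pads) lies 19 mm behind it; z points along the fingers, y is the direction in which the jaws open and shut (so a half turn about z gives the same grasp; the last joint's range is limited). The gripper opens to 85 mm and grips with 20 to 120 N. Pads are 22 mm wide; open, the fingers measure 114 mm over their backs; the gripper's body (76 mm by 85 mm) begins 54 mm behind the grasp point. The pads swing forward as they close: fully open they stand 13 mm farther back than shut.
Start: joints at [-0.134, 0.326, -0.193, 1.052, 0, 1.437], TCP at [0.55, 0, 0.231] pointing down, gripper open.
Joint ranges: [-2.65, 2.65], [-0.97, 1.79], [-1.3, 1.35], [-1.93, 2.1], [-1.47, 1.37], [-3.14, 3.14]. Speed limits (rad/s): [2.57, 2.57, 3.14, 3.14, 3.14, 3.14].

INTERFACE

Orientations are given as a unit quaternion [w, x, y, z].
In Python, from bench import env, eyes, nets gives the robot as it stands. The module is installed in compiled form; this text tells all that it offers.
- The arm moves only by the shell command python3 -m creep 'ROWS' [FORCE]. ROWS is JSON, one flat list of numbers, 5 for each row, row after row: the shift along the tool's x, y, z in mm, then the turn about the tool's z in degrees, then the finger opening in mm, from 0 to 85.4. A call has 1 to 12 rows; each row shifts and turns the pose as measured when the row begins, along the tool's axes as they then stand; what a row does not reach is not made up. A row lasts 1/8 s, in which the tool goes at most 62.5 mm and 10.7 degrees, less where a joint would pass 70% of its speed; a pose out of reach is approached as far as the arm can. A call with a gripper value outside its range is refused whole. The fingers move at their own pace and stop on an object; FORCE is the grip in N (left out, the last holds). Time passes only in rows, so rows that do not move let the fingers close. It gives the time, the measured TCP pose, the force and the opening at its end, in the units of the state.
- env.read_state(): the state, without advancing time (a new reading comes with each control period).
- eyes.snapshot(name): name is "scene" or "side" or "wrist"; returns the picture (384x512x3 uint8, red, green, blue); there is no depth.
- eyes.camera_params(name): a dict with "fov_y" (degrees; the focal length in pixels is half the picture's height over the tangent of half this angle, whatever the lens; pixels are square), "cx", "cy" (the principal point, pixels), "k1" (the pictures are not rectified: a ray, as slopes to the right and down, at radius r is drawn at 1 + k1 r^2 times it, then the intrinsics apply), "view" (4x4, takes a point from world to camera coordinates). Camera axes: x right, y up, looking along -z (the intrinsics and any distortion apply to the point x, -y, -z); pixel columns grow to the right and rows downward; lengths in m; the calibration is good to about 2 mm. A picture is of the moment at which its call begins: read the wrist's pose just before it. camera_params takes no time and is no camera call; for the wrist camera it gives the pose at the moment of the call.
- env.sign_off(): hands the job in, once; it reports no verdict.
Trained networks look in the newest picture that a camera, given by its name, has taken for a name from the list of things; names that differ only in an ending like _2 or _b are one class to them, and where a whole thing is asked for, a point or a joint stands for the part that bears it (a point fixed in the world has none). Each returns a list of dicts, best first, with "confidence" (0 to 1); they miss things now and then, are a little off and sometimes report something else, mostly with a low value. They report only what shows in the picture. A call takes as long as a camera call.
- nets.recognise(name, camera): "box" ([left, top, right, bottom] in pixels, round what is visible of it).
- nets.spot_point(name, camera): "at" ([column, row] in pixels: a listed point, or the origin of a listed thing).
The state is a dict: "time": time; "q": joint angles; "qvel": joint speeds; "effort": joint torques, N m; "tool_pos": TCP position; "orientation": TCP orientation; "ft_force": force on the tool from outside, world axes, zero at the start; "ft_torque": the same for the moment, N m; "opening": opening from 0.0 (shut) to 1.0 (fully open).
Only numpy, scipy, OpenCV 4.12 (cv2) and the standard library are available. Lean on these libraries where they do the work, as an engineer would, in place of code of your own. Each camera call takes 0.05 s, during which the arm holds its last target.

## Working session

There is one attempt and no reset: what is moved stays moved. The work goes in short steps, Python scripts to look and compute and a shell command to move; the robot and the scene stay as the last step left them, time stands still between calls to the robot, and variables do not carry over. Pictures are saved under pics/ and viewed, and the job is handed in when it is done.

```bash
ls; mkdir -p pics; cat > h.py <<'E'
import numpy as np, cv2, json
from bench import env, eyes, nets
def cp(name):
    p=eyes.camera_params(name); f=192/np.tan(np.radians(p['fov_y'])/2)
    return f,p['cx'],p['cy'],p['k1'],np.array(p['view'])
def ray(c,uv):
    f,cx,cy,k1,V=c
    d=np.array([(uv[0]-cx)/f,(uv[1]-cy)/f]); rd=np.hypot(*d); r=rd
    for _ in range(30): r=rd/(1+k1*r*r)
    if rd>0: d=d*r/rd
    R=V[:3,:3]; o=-R.T@V[:3,3]
    w=R.T@np.array([d[0],-d[1],-1.]); return o,w/np.linalg.norm(w)
def proj(c,P):
    f,cx,cy,k1,V=c
    q=V[:3,:3]@np.array(P)+V[:3,3]; x,y=q[0]/-q[2],-q[1]/-q[2]; s=1+k1*(x*x+y*y)
    return np.array([cx+f*x*s,cy+f*y*s])
def onz(c,uv,z):
    o,w=ray(c,uv); return o+w*(z-o[2])/w[2]
def tri(rs):
    A=0;b=0
    for o,w in rs:
        M=np.eye(3)-np.outer(w,w); A=A+M; b=b+M@o
    P=np.linalg.solve(A,b); return P,[np.linalg.norm((np.eye(3)-np.outer(w,w))@(P-o)) for o,w in rs]
def snap(name,fn):
    c=cp(name); im=eyes.snapshot(name); cv2.imwrite('pics/'+fn+'.png',cv2.cvtColor(im,cv2.COLOR_RGB2BGR)); return c,im
def st():
    s=env.read_state(); print('t',round(s['time'],3),'tcp',np.round(s['tool_pos'],4),'q',np.round(s['orientation'],4),'F',np.round(s['ft_force'],1),'op',round(s['opening'],3)); return s
E
python3 - <<'E'
from h import *
s=st(); print(np.round(s['q'],3))
for n in ['scene','side','wrist']:
    c,_=snap(n,n+'0'); o=-c[4][:3,:3].T@c[4][:3,3]; print(n,c[0],c[1:4],np.round(o,3))
    for t in ['case','lid_handle','lid_hinge','cradle','mat','short_a_mid','long_a_mid']:
        try: print(n,t,[(np.round(r['at'],1).tolist(),round(r['confidence'],2)) for r in nets.spot_point(t,n)][:3])
        except Exception as e: print(e)
st()
E
```

```text
pics
t 0.0 tcp [5.494e-01 1.000e-04 2.305e-01] q [-7.000e-04  7.071e-01  7.071e-01 -5.000e-04] F [-0.4  0.1  0.1] op 1.004
[-0.134  0.327 -0.194  1.052  0.     1.437]
scene 385.0194495964295 (246.74364466588528, 183.8629167979546, -0.05728794156385904) [ 0.076 -0.504  0.783]
scene case [([300.8, 260.7], 0.86), ([274.9, 267.8], 0.28)]
scene lid_handle [([278.8, 223.6], 0.63)]
scene lid_hinge [([319.2, 266.0], 0.96), ([221.4, 244.8], 0.65)]
scene cradle [([174.4, 178.5], 0.82), ([203.4, 227.8], 0.73), ([202.9, 147.9], 0.34)]
scene mat [([203.2, 225.2], 0.52), ([299.9, 260.1], 0.41)]
scene short_a_mid [([204.0, 223.3], 0.75)]
scene long_a_mid []
side 409.18439732483483 (252.6730132796959, 190.59760872180703, -0.12189864839276225) [ 0.451 -0.81   0.479]
side case [([263.9, 273.6], 0.91), ([239.8, 206.5], 0.56), ([212.9, 171.3], 0.42)]
side lid_handle [([261.3, 230.8], 0.64)]
side lid_hinge [([263.2, 278.9], 0.86), ([220.3, 266.3], 0.65)]
side cradle [([210.8, 179.7], 0.87), ([211.6, 169.7], 0.57)]
side mat [([201.7, 214.3], 0.4)]
side short_a_mid [([265.6, 163.5], 0.71), ([197.9, 233.0], 0.43)]
side long_a_mid [([199.1, 214.7], 0.39)]
wrist 343.6180174035755 (258.9110325850616, 190.85939841608598, 0.03120306017232233) [0.549 0.072 0.373]
wrist case [([242.1, 321.6], 0.81)]
wrist lid_handle [([243.5, 271.5], 0.61)]
wrist lid_hinge []
wrist cradle [([175.7, 305.2], 0.21)]
wrist mat [([129.0, 135.3], 0.87)]
wrist short_a_mid [([130.7, 131.2], 0.7)]
wrist long_a_mid [([176.2, 310.8], 0.69)]
t 1.2 tcp [ 0.55   -0.      0.2313] q [0.     0.7071 0.7071 0.    ] F [-0.2  0.2  1.1] op 0.999
```

View images.

View pics/scene0.png

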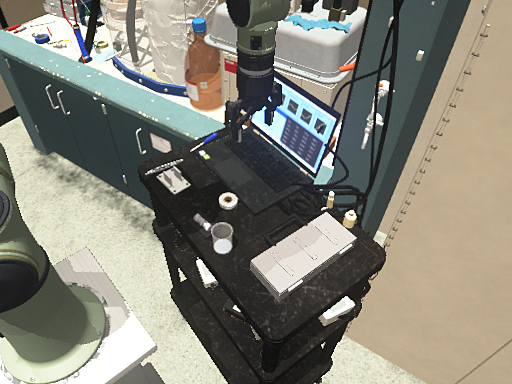

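View pics/side0.png

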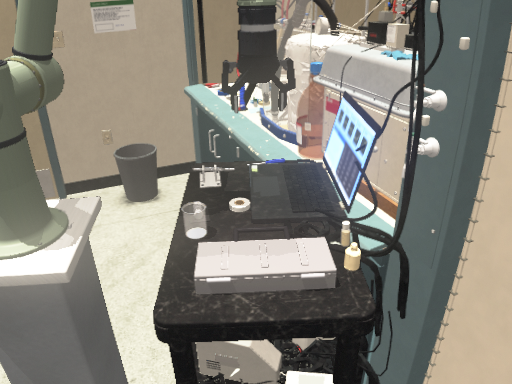

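View pics/wrist0.png

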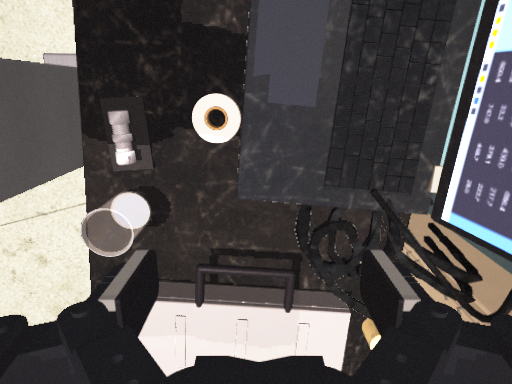

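```bash
python3 - <<'E'
from h import *
c={n:cp(n) for n in ['scene','side','wrist']}
print('handle',tri([ray(c['scene'],(278.8,223.6)),ray(c['side'],(261.3,230.8)),ray(c['wrist'],(243.5,271.5))]))
print('handle w/s',tri([ray(c['scene'],(278.8,223.6)),ray(c['wrist'],(243.5,271.5))]))
print('case',tri([ray(c['scene'],(300.8,260.7)),ray(c['side'],(263.9,273.6)),ray(c['wrist'],(242.1,321.6))]))
print('hinge',tri([ray(c['scene'],(319.2,266)),ray(c['side'],(263.2,278.9))]))
print('cradle',tri([ray(c['scene'],(174.4,178.5)),ray(c['side'],(210.8,179.7))]))
for uv in [(202,268),(289,273),(119,113),(126,160),(103,98),(151,168),(137,292),(352,292)]: print(uv,np.round(onz(c['wrist'],uv,0.0365 if uv[1]>170 else 0.012),4))
W=c['wrist'][4]; print(np.round(W,3))
for n,b in [('scene',(130,140,390,320)),('side',(160,140,380,310))]:
    im=cv2.imread(f'pics/{n}0.png')[b[1]:b[3],b[0]:b[2]]
    im=cv2.resize(im,None,fx=3,fy=3,interpolation=cv2.INTER_CUBIC); im=np.clip(im*1.0*1.6+20,0,255).astype('uint8'); cv2.imwrite(f'pics/{n}0z.png',im)
E
```

```text
handle (array([ 0.53505184, -0.12054344,  0.03639282]), [np.float64(0.0021029623884473523), np.float64(0.0035415345985542294), np.float64(0.0030766383007082418)])
handle w/s (array([ 0.532795  , -0.11976066,  0.03997601]), [np.float64(0.0007067921135510877), np.float64(0.000706792113550952)])
case (array([ 0.52645319, -0.21328585, -0.00243475]), [np.float64(0.0055898784835831505), np.float64(0.004206268919374913), np.float64(0.002051977475277503)])
hinge (array([ 0.52295715, -0.26295708,  0.0288912 ]), [np.float64(0.000832548306391949), np.float64(0.0008325483063919356)])
cradle (array([4.43643664e-01, 2.11892030e-01, 2.00643587e-05]), [np.float64(0.001911714978608843), np.float64(0.0019117149786087746)])
(202, 268) [ 0.4867 -0.117   0.0365]
(289, 273) [ 0.582  -0.1231  0.0365]
(119, 113) [0.406  0.0466 0.012 ]
(126, 160) [ 0.4076 -0.0021  0.012 ]
(103, 98) [0.3919 0.0613 0.012 ]
(151, 168) [ 0.4332 -0.0107  0.012 ]
(137, 292) [ 0.4132 -0.1466  0.0365]
(352, 292) [ 0.6528 -0.1465  0.0365]
[[ 1.     0.001 -0.001 -0.549]
 [-0.001  0.958 -0.288  0.039]
 [ 0.001  0.288  0.958 -0.378]
 [ 0.     0.     0.     1.   ]]
```

View pics/scene0z.png

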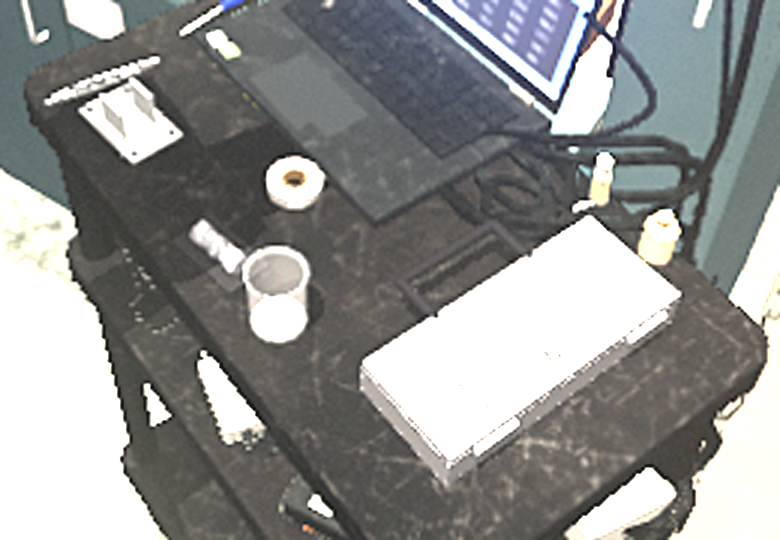

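View pics/side0z.png

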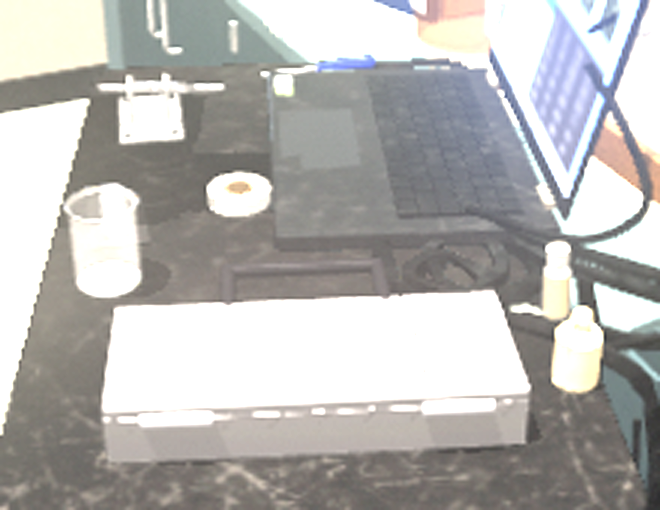

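```bash
python3 -m creep '[-60,-8,0,0,30, -60,-8,0,0,30, 0,0,10,-10.7,30, 0,0,10,-10.7,30, 0,0,10,-10.7,30, 0,0,10,-10.7,30, 0,0,10,-10.7,30, 0,0,10,-10.7,30, 0,0,10,-10.7,30, 0,0,10,-10.7,30, 0,0,0,-0.8,30]' 20
python3 - <<'E'
from h import *
s=st(); print(np.round(s['q'],3))
from scipy.spatial.transform import Rotation as R
q=s['orientation']; print(np.round(R.from_quat([q[1],q[2],q[3],q[0]]).as_matrix(),3))
c,_=snap('wrist','w1')
E
```

```text
time: 2.58
tool_pos: [0.535, -0.1244, 0.1494]
orientation: [0.001, 0.023, 1.0, -0.0]
ft_force: [-1.0, -0.1, 0.4]
opening: 0.349
t 2.575 tcp [ 0.535  -0.1244  0.1494] q [ 1.300e-03  2.310e-02  9.997e-01 -4.000e-04] F [-1.  -0.1  0.4] op 0.349
[-0.363  0.391 -0.32   0.857  0.    -0.317]
[[-0.999  0.046  0.003]
 [ 0.046  0.999 -0.001]
 [-0.003 -0.001 -1.   ]]
```

View pics/w1.png

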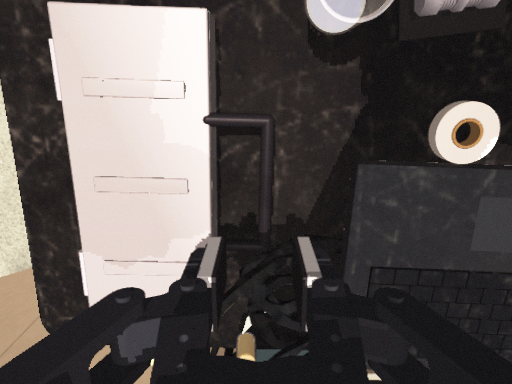

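```bash
python3 - <<'E'
from h import *
c=cp('wrist'); c0=cp('scene')
for uv in [(268,118),(265,240),(266,180)]: print(np.round(onz(c,uv,0.0365),4))
T=np.array([0.535,-0.1244]);print(proj(c,[.535,-.1244,.0365]))
# bar center from scene crops: corners approx
for a in [(400/3+130,280/3+140),(493/3+130,228/3+140)]: print(onz(c0,a,.0365))
E
```

```text
[ 0.4829 -0.1167  0.0365]
[ 0.5796 -0.1229  0.0365]
[ 0.5295 -0.12    0.0365]
[260.63616504 187.17018667]
[ 0.48625641 -0.11516848  0.0365    ]
[ 0.5824205  -0.12643844  0.0365    ]
```

```bash
python3 -m creep '[3,4,30,1,30, 0,0,40,0,30, 0,0,30,0,30, 0,0,20,0,30, 0,0,0,0,30]' 20
python3 - <<'E'
from h import *
c,_=snap('wrist','w2')
c,_=snap('side','s2')
E
```

```text
time: 3.25
tool_pos: [0.5371, -0.122, 0.0307]
orientation: [0.006, 0.039, 0.999, -0.002]
ft_force: [0.5, 0.5, -0.8]
opening: 0.349
```

View pics/w2.png

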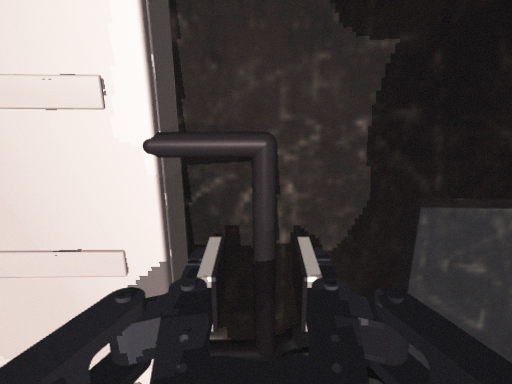

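```bash
python3 -m creep '[4,0,10,0,30, 0,0,0,0,6, 0,0,0,0,6, 0,0,0,0,6, 0,0,0,0,6]' 30
python3 - <<'E'
from h import *
st()
# arc from current tcp
E
```

```text
time: 3.98
tool_pos: [0.5357, -0.1197, 0.0242]
orientation: [0.009, 0.038, 0.999, 0.0]
ft_force: [-0.5, 1.6, -0.7]
opening: 0.099
t 3.975 tcp [ 0.5357 -0.1197  0.0242] q [9.000e-03 3.830e-02 9.992e-01 4.000e-04] F [-0.5  1.6 -0.7] op 0.099
```

```bash
python3 -m creep '[0,0,-11,0,6, 0,-1,-11,0,6, 0,-2,-12,0,6, 0,-3,-12,0,6]' 
python3 - <<'E'
import numpy as np
p=0.03+np.arange(0,19)*.1
print(np.round(-148*(np.cos(p[0])-np.cos(p)),0), np.round(148*(np.sin(p)-np.sin(p[0])),0))
E
```

```text
time: 4.47
tool_pos: [0.5349, -0.1293, 0.0735]
orientation: [0.009, 0.039, 0.999, -0.003]
ft_force: [0.3, -6.8, -4.7]
opening: 0.097
[  -0.   -1.   -4.   -8.  -13.  -20.  -28.  -38.  -48.  -59.  -72.  -85.
  -98. -113. -127. -142. -157. -171. -186.] [  0.  15.  29.  44.  57.  70.  83.  94. 105. 114. 122. 129. 135. 139.
 142. 143. 143. 142. 139.]
```

```bash
python3 -m creep '[0,-6,-13,0,6, 0,-7,-13,0,6, 0,-8,-12,0,6, 0,-10,-11,0,6, 0,-11,-10,0,6, 0,-12,-9,0,6]' 

```

```text
time: 5.22
tool_pos: [0.5307, -0.1865, 0.1473]
orientation: [0.012, 0.039, 0.999, -0.003]
ft_force: [5.4, -3.3, -6.7]
opening: 0.101
```

```bash
python3 -m creep '[0,-13,-7,0,6, 0,-13,-6,0,6, 0,-14,-4,0,6, 0,-14,-3,0,6, 0,-15,-1,0,6, 0,-15,0,0,6, 0,-15,1,0,6]' 

```

```text
time: 6.1
tool_pos: [0.523, -0.2895, 0.1708]
orientation: [0.013, 0.038, 0.999, -0.001]
ft_force: [3.2, 2.0, -3.7]
opening: 0.098
```

```bash
python3 -m creep '[0,-12,2,0,6, 0,0,0,0,28, 0,0,0,0,28, 0,0,0,0,28, 0,0,-20,0,28, 0,0,-30,0,28,0,0,-20,0,28]'
python3 - <<'E'
from h import *
snap('scene','sc3');snap('side','s3')
for n in ['side','scene']:
    pass
E
```

```text
time: 6.98
tool_pos: [0.516, -0.3011, 0.2362]
orientation: [0.007, 0.039, 0.999, 0.001]
ft_force: [0.0, -0.1, 0.3]
opening: 0.33
```

View pics/sc3.png

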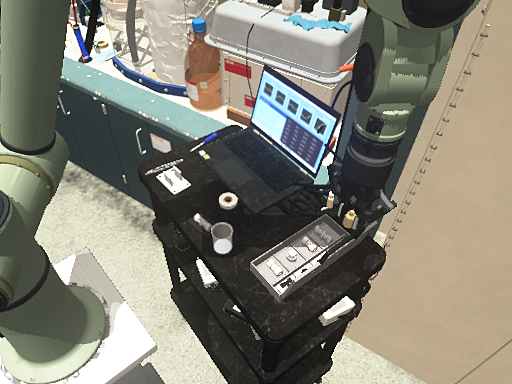

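View pics/s3.png

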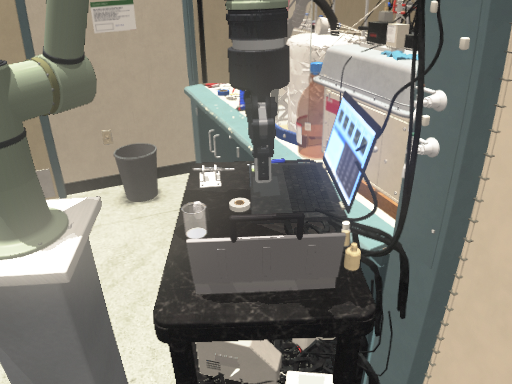

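```bash
python3 -m creep '[0,58,-20,0,28, 0,50,-10,0,28, 0,0,0,0,28]'
python3 - <<'E'
from h import *
s=st();c,_=snap('wrist','w4')
im=cv2.imread('pics/w4.png')
np.save('w4.npy',np.array([c[0],c[1],c[2],c[3]]+list(c[4].ravel())))
for n in ['short_a_mid','short_b_mid','long_a_mid','plug_mid','plate_short','plate_long','plate_tee','plate_plug','lid_hinge','case']:
    print(n,[(np.round(r['at'],1).tolist(),round(r['confidence'],2)) for r in nets.spot_point(n,'wrist')][:5])
E
```

```text
time: 7.45
tool_pos: [0.524, -0.1912, 0.2651]
orientation: [0.007, 0.039, 0.999, -0.0]
ft_force: [0.4, -0.8, 0.2]
opening: 0.334
t 7.45 tcp [ 0.524  -0.1912  0.2651] q [ 0.0075  0.0393  0.9992 -0.    ] F [ 0.4 -0.8  0.2] op 0.334
short_a_mid [([257.3, 181.2], 0.9), ([250.9, 273.3], 0.58)]
short_b_mid [([253.5, 86.9], 0.89), ([455.3, 27.1], 0.49)]
long_a_mid [([254.5, 223.0], 0.58), ([96.6, 204.6], 0.58)]
plug_mid [([257.2, 134.7], 0.85)]
plate_short [([213.1, 179.8], 0.88), ([458.9, 20.9], 0.63)]
plate_long [([213.4, 218.1], 0.97)]
plate_tee [([203.4, 81.7], 0.56)]
plate_plug [([206.1, 131.9], 0.66)]
lid_hinge [([191.5, 159.3], 0.72), ([451.2, 25.7], 0.65)]
case [([240.7, 153.9], 0.83), ([253.0, 222.4], 0.32)]
```

View pics/w4.png

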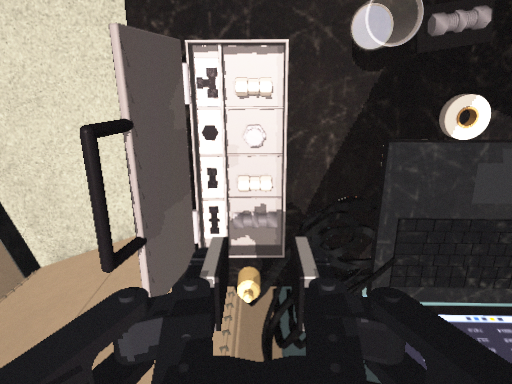

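```bash
python3 - <<'E'
import cv2
im=cv2.imread('pics/w4.png')[35:265,180:300]
im=cv2.resize(im,None,fx=2.6*1,fy=2.6,interpolation=cv2.INTER_CUBIC)
cv2.imwrite('pics/w4z.png',im)
E
```

```text
(no output)
```

View pics/w4z.png

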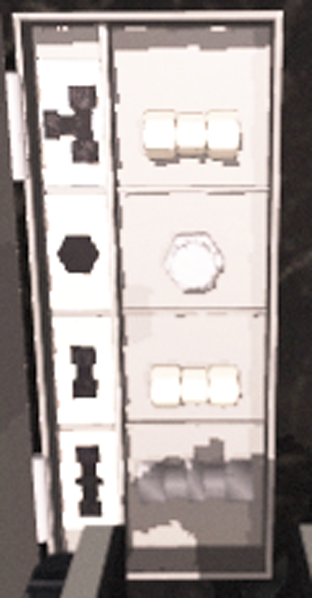

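```bash
python3 - <<'E'
from h import *
c=cp('wrist')
for uv,z in [((253.5,86.9),.013),((235.5,86),.013),((271.5,87),.013),((257.3,134.7),.014),((257.3,182),.013),((287,41),.032),((285,256),.032),((188,41),.032),((203.4,81.7),.009),((213,180),.009),((213.4,218),.009)]: print(uv,np.round(onz(c,uv,z),4))
E
```

```text
(253.5, 86.9) [ 0.4524 -0.1958  0.013 ]
(235.5, 86) [ 0.4499 -0.2153  0.013 ]
(271.5, 87) [ 0.4541 -0.1763  0.013 ]
(257.3, 134.7) [ 0.5043 -0.1961  0.014 ]
(257.3, 182) [ 0.5602 -0.2008  0.013 ]
(287, 41) [ 0.4117 -0.1584  0.032 ]
(285, 256) [ 0.6504 -0.1747  0.032 ]
(188, 41) [ 0.4036 -0.2566  0.032 ]
(203.4, 81.7) [ 0.4426 -0.2501  0.009 ]
(213, 180) [ 0.5544 -0.2536  0.009 ]
(213.4, 218) [ 0.6031 -0.2591  0.009 ]
```

```bash
python3 -m creep '[36,0,0,0,34, 36,0,0,10.7,34, 0,0,8,10.7,34, 0,0,8,10.7,34, 0,0,8,10.7,34, 0,0,8,10.7,34, 0,0,8,10.7,34, 0,0,8,10.7,34, 0,0,8,10.7,34, 0,0,8,6,34, 0,0,0,0,34]'
python3 - <<'E'
from h import *
s=st();c,_=snap('wrist','w5'); print(np.round(s['q'],3))
from scipy.spatial.transform import Rotation as R
q=s['orientation']; print(np.round(R.from_quat([q[1],q[2],q[3],q[0]]).as_matrix(),3))
print([(np.round(r['at'],1).tolist(),round(r['confidence'],2)) for r in nets.spot_point('short_b_mid','wrist')])
E
```

```text
time: 9.38
tool_pos: [0.451, -0.1914, 0.1983]
orientation: [0.006, 0.75, 0.661, 0.005]
ft_force: [-0.3, 0.2, -0.3]
opening: 0.399
t 9.375 tcp [ 0.451  -0.1914  0.1983] q [0.0065 0.7505 0.6608 0.0054] F [-0.3  0.2 -0.3] op 0.399
[-0.556  0.23  -0.414  0.911  0.007  1.141]
[[ 0.127  0.992  0.017]
 [ 0.992 -0.127 -0.003]
 [-0.     0.017 -1.   ]]
[([255.6, 164.4], 0.88), ([372.0, 157.7], 0.53)]
```

View pics/w5.png

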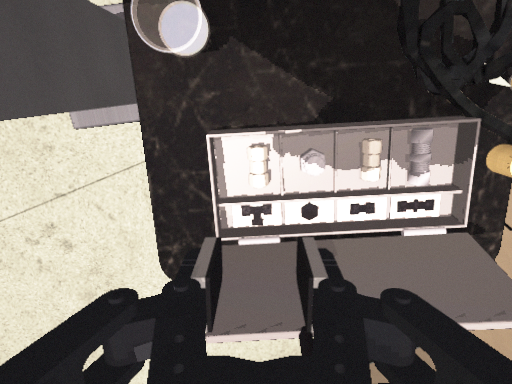

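```bash
python3 - <<'E'
from h import *
a=np.load('w4.npy'); c4=(a[0],a[1],a[2],a[3],a[4:].reshape(4,4)); c=cp('wrist')
print(tri([ray(c4,(253.5,86.9)),ray(c,(255.6,164.4))]), tri([ray(c4,(253.5,86.9)),ray(c,(258.5,165))]))
for uv,z in [((255.6,164.4),.013),((258.8,165),.013),((257,144),.018),((261,187),.018),((210,135),.032),((480,120),.032)]: print(uv,np.round(onz(c,uv,z),4))
im=cv2.imread('pics/w5.png')[110:250,190:310]
cv2.imwrite('pics/w5z.png',cv2.resize(im,None,fx=4.2,fy=4.2,interpolation=cv2.INTER_CUBIC))
E
```

```text
(array([ 0.45155621, -0.19249399,  0.00781809]), [np.float64(0.001001065722244631), np.float64(0.0010010657222444383)]) (array([ 0.45294003, -0.19265212,  0.01055283]), [np.float64(0.0004284265840427191), np.float64(0.00042842658404263097)])
(255.6, 164.4) [ 0.4507 -0.1912  0.013 ]
(258.8, 165) [ 0.4537 -0.1922  0.013 ]
(257, 144) [ 0.4546 -0.1709  0.018 ]
(261, 187) [ 0.4531 -0.2131  0.018 ]
(210, 135) [ 0.4142 -0.1553  0.032 ]
(480, 120) [ 0.6523 -0.1733  0.032 ]
```

View pics/w5z.png

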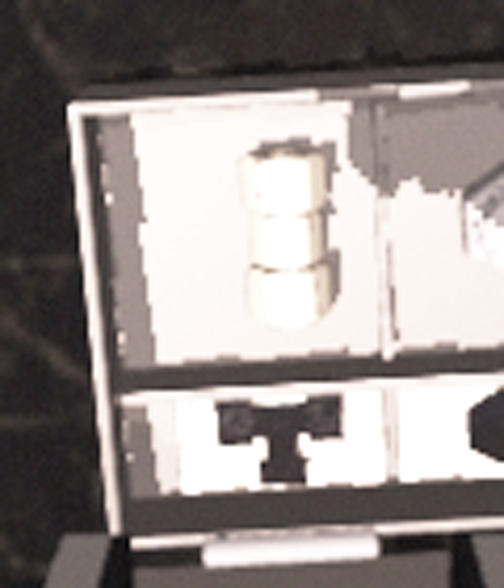

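```bash
python3 -m creep '[-1.5,0,40,0,30, 0,0,50,0,30, 0,0,40,0,30, 0,0,20,0,30, 0,0,0,0,30]'
python3 - <<'E'
from h import *
s=st();c,_=snap('wrist','w6');snap('side','s6')
for z in (.013,.02): print(proj(c,[*s['tool_pos'][:2],z]))
E
```

```text
time: 10.1
tool_pos: [0.4581, -0.1965, 0.0487]
orientation: [0.011, 0.748, 0.664, 0.007]
ft_force: [0.4, 0.6, -0.3]
opening: 0.348
t 10.1 tcp [ 0.4581 -0.1965  0.0487] q [0.0114 0.748  0.6635 0.0068] F [ 0.4  0.6 -0.3] op 0.348
[258.88269834 223.10556567]
[259.21420652 228.11161087]
```

View pics/w6.png

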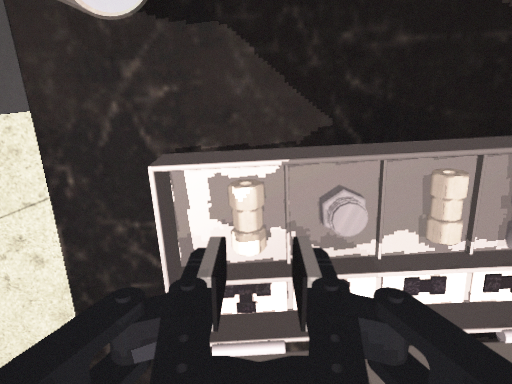

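```bash
python3 - <<'E'
from h import *
from scipy.spatial.transform import Rotation as R
c=cp('wrist');s=env.read_state();q=s['orientation'];M=R.from_quat([q[1],q[2],q[3],q[0]]).as_matrix();print(np.round(M,3))
for uv,z in [((247.5,216),.013),((246,185),.02),((249,248),.013)]:
    P=onz(c,uv,z); print(np.round(P,4), np.round(M.T@(P-s['tool_pos'])*1000,1))
E
```

```text
[[ 0.12   0.992  0.028]
 [ 0.993 -0.12  -0.01 ]
 [-0.006  0.029 -1.   ]]
[ 0.4536 -0.1929  0.013 ] [ 3.8 -7.3 37.1]
[ 0.4555 -0.173   0.02  ] [23.7 -7.6 29.9]
[ 0.452  -0.2124  0.013 ] [-15.7  -6.6  37.2]
```

```bash
python3 -m creep '[4,-7,0,0,30, 0,0,14,0,30, 0,0,0,0,30]'
python3 - <<'E'
from h import *
from scipy.spatial.transform import Rotation as R
c,_=snap('wrist','w7');s=st();q=s['orientation'];M=R.from_quat([q[1],q[2],q[3],q[0]]).as_matrix();print(np.round(M,3))
P=np.array([.4536,-.1929,.013]);print(np.round(M.T@(P-s['tool_pos'])*1000,1))
E
```

```text
time: 10.58
tool_pos: [0.4547, -0.1933, 0.038]
orientation: [0.015, 0.748, 0.664, 0.008]
ft_force: [0.3, 0.2, -0.1]
opening: 0.353
t 10.625 tcp [ 0.4551 -0.1935  0.0384] q [0.0157 0.7479 0.6636 0.0081] F [ 0.1  0.9 -0.2] op 0.353
[[ 0.119  0.992  0.033]
 [ 0.993 -0.119 -0.013]
 [-0.009  0.034 -0.999]]
[ 0.7 -2.4 25.3]
```

View pics/w7.png

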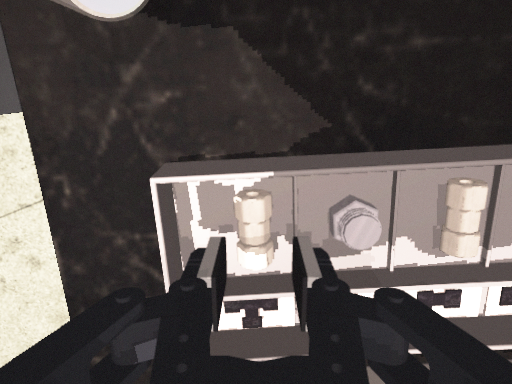

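```bash
python3 -m creep '[0.5,-2,14,0,30, 0,-0.5,14,0,30, 0,0,0,0,30]'
python3 - <<'E'
from h import *
s=st()
E
```

```text
time: 11.0
tool_pos: [0.4535, -0.1931, 0.0083]
orientation: [0.016, 0.748, 0.664, 0.008]
ft_force: [-0.3, 0.2, -0.3]
opening: 0.353
t 11.0 tcp [ 0.4535 -0.1931  0.0083] q [0.0157 0.7478 0.6636 0.0081] F [-0.3  0.2 -0.3] op 0.353
```

```bash
python3 -m creep '[0,0,0,0,10, 0,0,0,0,10, 0,0,0,0,10, 0,0,-10,0,10, 0,0,-10,0,10, 0,0,-15,0,10,0,0,-20,0,10]' 40
python3 - <<'E'
from h import *
snap('wrist','w8');snap('scene','sc8')
E
```

```text
time: 11.88
tool_pos: [0.4513, -0.1922, 0.0661]
orientation: [0.015, 0.748, 0.664, 0.008]
ft_force: [0.6, -0.6, -0.2]
opening: 0.207
```

View pics/w8.png

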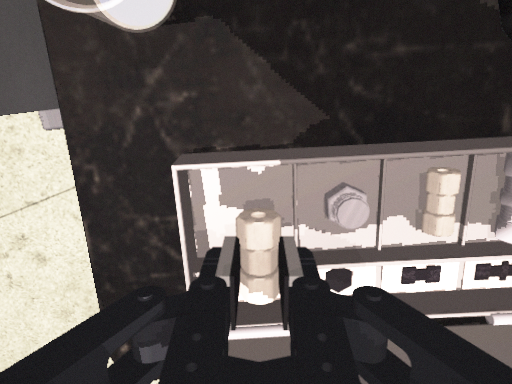

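```bash
python3 - <<'E'
from h import *
c=cp('scene');c2=cp('side')
im=cv2.imread('pics/sc8.png')
V0=np.array([[1,0.001,-.001,-.549],[-.001,.958,-.288,.039],[.001,.288,.958,-.378],[0,0,0,1]]);w=cp('wrist');c0=(w[0],w[1],w[2],w[3],V0)
for n,uv in [('beaker',(131,211)),('spool',(216,118)),('laptopcorner',(240,198)),('laptop top',(250,2))]: print(n,np.round(onz(c0,uv,0.0),3))
print('spool sc',onz(c,(228,200),.013),'beaker',onz(c,(222,247),0),'cradle',onz(c,(174.4,178.5),0))
g=im.copy()
for x in np.arange(.38,.53,.02):
  for y in np.arange(-.14,.2,.02):
    p=proj(c,[x,y,0]); cv2.circle(g,tuple(int(v) for v in p),1,(0,255,0) if abs(y)>.001 else (0,0,255),-1)
cv2.imwrite('pics/sc8z.png',cv2.resize(g[130:310,120:380],None,fx=3,fy=3))
E
```

```text
beaker [ 0.402 -0.064  0.   ]
spool [0.503 0.041 0.   ]
laptopcorner [ 0.527 -0.049  0.   ]
laptop top [0.54 0.15 0.  ]
spool sc [0.50302004 0.0402034  0.013     ] beaker [ 4.00883323e-01 -6.06549289e-02 -1.11022302e-16] cradle [0.44560446 0.21355346 0.        ]
```

View pics/sc8z.png

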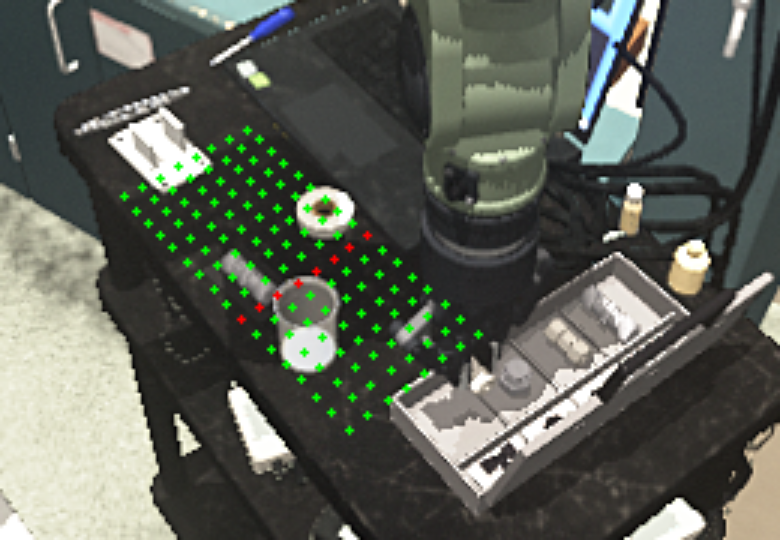

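```bash
python3 -m creep '[0,0,-50,0,10, 0,0,0,0,10, 50,-4,0,0,10, 50,-4,0,0,10, 50,-4,0,0,10, 50,-5,0,0,10, 50,-5,0,0,10, 50,-5,0,0,10, 0,0,0,0,10]'
python3 - <<'E'
from h import *
c,_=snap('wrist','w9'); s=st(); np.save('w9.npy',np.array([c[0],c[1],c[2],c[3]]+list(c[4].ravel())))
print([(np.round(r['at'],1).tolist(),round(r['confidence'],2)) for r in nets.spot_point('cradle','wrist')])
E
```

```text
time: 13.1
tool_pos: [0.4591, 0.1161, 0.1082]
orientation: [0.017, 0.749, 0.662, 0.007]
ft_force: [-0.5, -0.0, -2.0]
opening: 0.2
t 13.15 tcp [0.4589 0.1146 0.1081] q [0.0169 0.7498 0.6615 0.0069] F [ 0.3 -0.3 -0.8] op 0.203
[([206.2, 65.5], 0.92)]
```

View pics/w9.png

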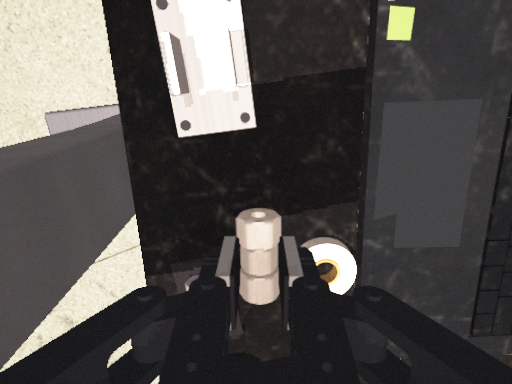

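```bash
python3 - <<'E'
from h import *
c=cp('wrist')
L=onz(c,(178.5,137),.004);Rr=onz(c,(256,128),.004);print(L,Rr,np.linalg.norm(L-Rr),np.degrees(np.arctan2(*(Rr-L)[1::-1])))
a=np.arctan2(*(Rr-L)[1::-1]); 
print('side',onz(c,(153,0),.004),onz(c,(241,0),.004))
for p in [(153,0)]:
    d=onz(c,p,.004)-L; print(np.degrees(np.arctan2(d[1],d[0])))
d=onz(c,(241,0),.004)-Rr; print(np.degrees(np.arctan2(d[1],d[0])))
m=(L+Rr)/2; print('center',m[:2]+.046*np.array([-np.sin(a),np.cos(a)]))
# cheek tops
for p in [(161,34),(169,95),(240,30),(247,85),(187,92),(233,83)]: print(p,onz(c,p,.038))
im=cv2.imread('pics/w9.png')[0:150,120:290];cv2.imwrite('pics/w9z.png',cv2.resize(im,None,fx=4,fy=4,interpolation=cv2.INTER_CUBIC))
E
```

```text
[0.41013656 0.15730156 0.004     ] [0.46515781 0.15649857 0.004     ] 0.055027107422343055 -0.8361278158520481
side [0.41151923 0.24295999 0.004     ] [0.46601319 0.23672222 0.004     ]
89.07522888826297
89.38910569739349
center [0.43831844 0.20289517]
(161, 34) [0.41924026 0.21855059 0.038     ]
(169, 95) [0.41683455 0.18624546 0.038     ]
(240, 30) [0.46291313 0.21541939 0.038     ]
(247, 85) [0.46279916 0.18613209 0.038     ]
(187, 92) [0.42750342 0.1866172  0.038     ]
(233, 83) [0.45485956 0.18824895 0.038     ]
```

View pics/w9z.png

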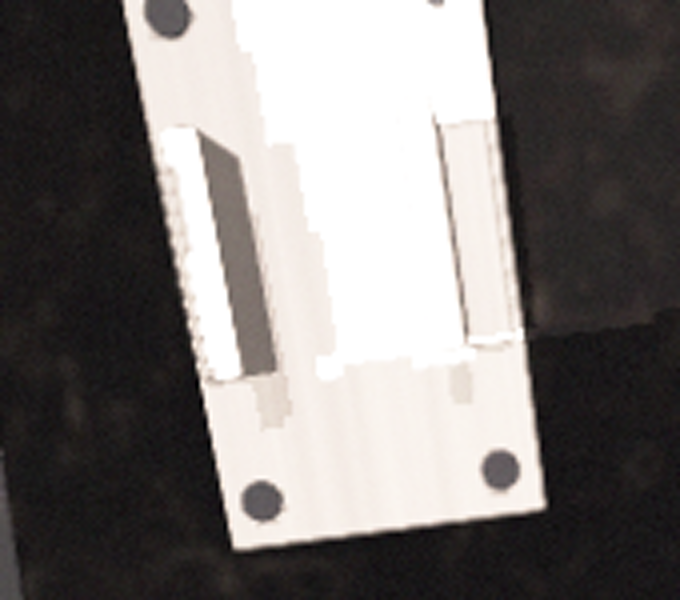

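```bash
python3 -m creep '[-10,-1,20,-6.3,10, 0,0,30,0,10, 0,0,25,0,10, 0,0,13,0,10, 0,0,0,0,10]'

```

```text
time: 13.82
tool_pos: [0.4601, 0.0947, 0.0173]
orientation: [0.018, 0.716, 0.698, 0.005]
ft_force: [-0.1, -0.0, -1.1]
opening: 0.205
```

```bash
python3 -m creep '[0,0,6,0,10, 0,0,4,0,10, 0,0,0,0,10]'

```

```text
time: 14.2
tool_pos: [0.462, 0.094, 0.0083]
orientation: [0.019, 0.716, 0.698, 0.006]
ft_force: [-0.2, -0.7, -0.5]
opening: 0.204
```

```bash
python3 -m creep '[0,0,2.5,0,10, 0,0,1,0,10, 0,0,0,0,10]'

```

```text
time: 14.58
tool_pos: [0.4625, 0.0941, 0.0055]
orientation: [0.02, 0.716, 0.698, 0.006]
ft_force: [-0.1, -0.1, 0.4]
opening: 0.2
```

```bash
python3 -m creep '[0,0,0.5,0,10, 0,0,0,0,24, 0,0,0,0,34, 0,0,0,0,34, 0,0,-20,0,34, 0,0,-30,0,34, -20,0,-40,0,60, -40,0,0,0,60, 0,0,0,0,60]'
python3 - <<'E'
from h import *
c,_=snap('wrist','w10'); s=st(); np.save('w10.npy',np.array([c[0],c[1],c[2],c[3]]+list(c[4].ravel())))
print([(np.round(r['at'],1).tolist(),round(r['confidence'],2)) for r in nets.spot_point('short_b_mid','wrist')])
print([(np.round(r['at'],1).tolist(),round(r['confidence'],2)) for r in nets.spot_point('cradle','wrist')])
E
```

```text
time: 15.7
tool_pos: [0.458, 0.0349, 0.0987]
orientation: [0.02, 0.715, 0.699, 0.006]
ft_force: [-1.2, 0.2, -0.2]
opening: 0.702
t 15.75 tcp [0.4583 0.0358 0.0987] q [0.0198 0.7146 0.6992 0.0068] F [ 0.7  0.5 -0.4] op 0.701
[([256.2, 106.4], 0.84)]
[([187.4, 206.7], 0.48), ([191.5, 305.0], 0.47)]
```

View pics/w10.png

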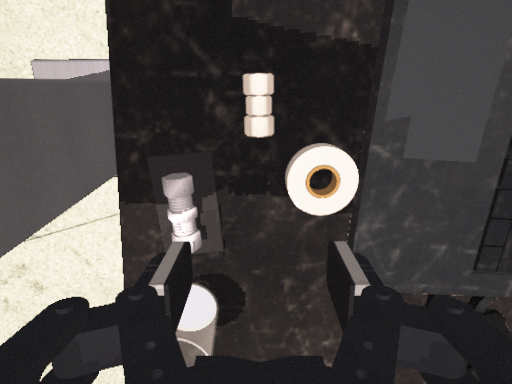

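```bash
python3 - <<'E'
from h import *
from scipy.spatial.transform import Rotation as R
c=cp('wrist');s=st();q=s['orientation'];M=R.from_quat([q[1],q[2],q[3],q[0]]).as_matrix();print(np.round(M,3),np.round(s['q'],2))
for uv,z in [((258.5,105),.01),((256.2,106.4),.01),((258,74),.01),((259.5,136),.01)]:
    P=onz(c,uv,z); print(np.round(P,4), np.round(M.T@(P-s['tool_pos'])*1000,1))
E
```

```text
t 15.85 tcp [0.4576 0.0369 0.0981] q [0.0192 0.7139 0.7    0.0063] F [-1.2  0.4  0.4] op 0.7
[[ 0.02   0.999  0.036]
 [ 1.    -0.019 -0.019]
 [-0.018  0.036 -0.999]] [-0.07  0.28 -0.64  0.61 -0.02  1.52]
[0.4606 0.0966 0.01  ] [61.4 -1.4 87. ]
[0.4591 0.0958 0.01  ] [60.5 -2.8 86.9]
[0.4607 0.1154 0.01  ] [80.2 -1.7 86.6]
[0.4609 0.0767 0.01  ] [41.4 -0.7 87.4]
```

```bash
python3 -m creep '[30,-1,-5,0,58, 31,-1,-5,-10.7,58, 0,0,0,-10.7,58, 0,0,0,-10.7,58, 0,0,0,-10.7,58, 0,0,0,-10.7,58, 0,0,0,-10.7,58, 0,0,0,-10.7,58, 0,0,0,-10.7,58, 0,0,0,-5,58, 0,0,0,0,58]'
python3 - <<'E'
from h import *
from scipy.spatial.transform import Rotation as R
c,_=snap('wrist','w11'); s=st();q=s['orientation'];M=R.from_quat([q[1],q[2],q[3],q[0]]).as_matrix();print(np.round(M,3),np.round(s['q'],2))
np.save('w11.npy',np.array([c[0],c[1],c[2],c[3]]+list(c[4].ravel())))
for n in ['short_b_mid','cradle']:
  for r in nets.spot_point(n,'wrist')[:2]:
    P=onz(c,r['at'],.01 if n[0]=='s' else 0); print(n,r,np.round(P,4), np.round(M.T@(P-s['tool_pos'])*1000,1))
E
```

```text
time: 17.23
tool_pos: [0.4497, 0.1113, 0.1005]
orientation: [0.011, -0.004, 1.0, -0.008]
ft_force: [-1.4, 0.4, -0.3]
opening: 0.68
t 17.275 tcp [0.4497 0.1113 0.1005] q [ 0.0111 -0.0037  0.9999 -0.008 ] F [ 1.2 -0.4  0.5] op 0.678
[[-1.    -0.007  0.022]
 [-0.008  1.    -0.016]
 [-0.022 -0.016 -1.   ]] [ 0.09  0.3  -0.61  0.64 -0.02  0.09]
short_b_mid {'at': [237.6, 206.1], 'confidence': 0.76} [0.4587 0.0937 0.01  ] [ -6.9 -16.2  90.9]
cradle {'at': [395.0, 173.2], 'confidence': 0.76} [0.4357 0.206  0.    ] [15.5 96.4 98.6]
```

View pics/w11.png

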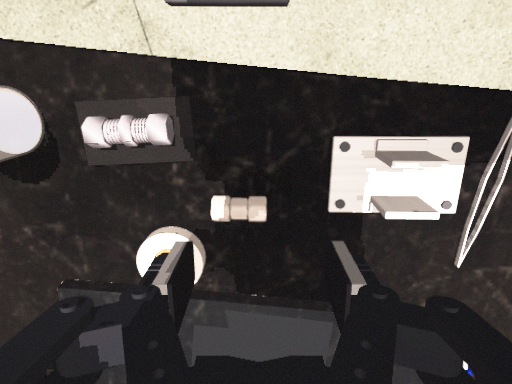

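```bash
python3 - <<'E'
from h import *
c=cp('wrist')
k=[onz(c,p,.004) for p in [(332,137),(469,137),(458,213.5),(330,211.5)]]
print(np.round(k,4), 'ctr',np.mean(k,0))
print('yaw',[np.degrees(np.arctan2(*(k[i]-k[j])[1::-1])) for i,j in [(1,0),(2,3)]],[np.linalg.norm(k[i]-k[j]) for i,j in [(1,0),(2,3),(0,3),(1,2)]])
for p in [(211,208.5),(267,208.5),(239,208.5)]: print(np.round(onz(c,p,.010),4))
# compare holes (345,147),(456,146),(447,205),(340,204)
h=[onz(c,p,.004) for p in [(345,147),(456,146.5),(447,205),(340,204)]];print(np.mean(h,0))
# triangulate union & cradle with older views
ld=lambda f:(lambda a:(a[0],a[1],a[2],a[3],a[4:].reshape(4,4)))(np.load(f))
print(tri([ray(ld('w10.npy'),(258.5,105)),ray(c,(239,208))]))
print(tri([ray(ld('w9.npy'),(178.5,137)),ray(c,(332,137))]),tri([ray(ld('w9.npy'),(256,128)),ray(c,(330,211.5))]))
print(tri([ray(cp('scene'),(174.4,178.5)),ray(cp('side'),(210.8,179.7)),ray(c,(395,173.2))]))
im=cv2.imread('pics/w11.png')[120:230,200:480];cv2.imwrite('pics/w11z.png',cv2.resize(im,None,fx=2.8,fy=2.8,interpolation=cv2.INTER_CUBIC))
E
```

```text
[[0.41   0.1581 0.004 ]
 [0.4094 0.2498 0.004 ]
 [0.4648 0.2528 0.004 ]
 [0.4647 0.1607 0.004 ]] ctr [0.43721087 0.20534055 0.004     ]
yaw [np.float64(90.35171571979447), np.float64(89.92193540813987)] [np.float64(0.09161213242482213), np.float64(0.09205843419849506), np.float64(0.054764587454404795), np.float64(0.0554740426953455)]
[0.4612 0.0741 0.01  ]
[0.4607 0.1143 0.01  ]
[0.461  0.0942 0.01  ]
[0.43744458 0.20535892 0.004     ]
(array([0.46138454, 0.09421002, 0.00788013]), [np.float64(0.00013246093241933834), np.float64(0.00013246093241934376)])
(array([0.40991007, 0.15909095, 0.00172362]), [np.float64(0.0006464905269012549), np.float64(0.0006464905269012136)]) (array([0.46454904, 0.15994173, 0.0054449 ]), [np.float64(0.0006294095276383432), np.float64(0.0006294095276383847)])
(array([0.4404035 , 0.20659027, 0.00259349]), [np.float64(0.004353939105037935), np.float64(0.002340615594413693), np.float64(0.004966264268820425)])
```

View pics/w11z.png

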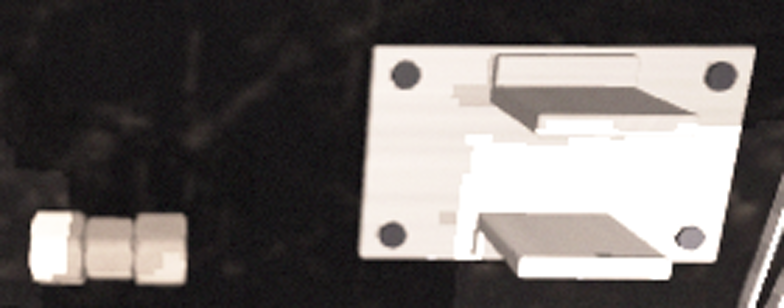

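```bash
python3 -m creep '[-9,-15,10,0,58, 0,0,35,0,58, 0,0,20,0,58, 0,0,0,0,58]'
python3 - <<'E'
from h import *
from scipy.spatial.transform import Rotation as R
c,_=snap('wrist','w12'); s=st();q=s['orientation'];M=R.from_quat([q[1],q[2],q[3],q[0]]).as_matrix();print(np.round(M,3))
P=np.array([.461,.0945,.01]);print(np.round(M.T@(P-s['tool_pos'])*1000,1),proj(c,P))
E
```

```text
time: 17.88
tool_pos: [0.4637, 0.0918, 0.0336]
orientation: [0.013, -0.002, 1.0, -0.009]
ft_force: [-0.2, 0.3, 0.1]
opening: 0.678
t 17.925 tcp [0.4641 0.0919 0.0342] q [ 0.0132 -0.0018  0.9999 -0.0086] F [ 1.1 -0.6  0.1] op 0.679
[[-1.    -0.003  0.026]
 [-0.004  1.    -0.017]
 [-0.026 -0.017 -1.   ]]
[ 3.7  3.1 24.1] [266.74640676 230.48952464]
```

View pics/w12.png

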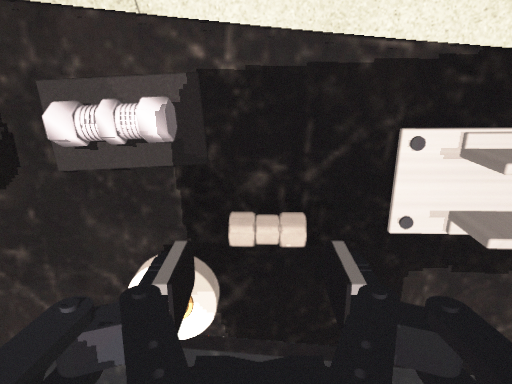

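```bash
python3 -m creep '[4,3,0,0,50, 0,0,14,0,50, 0,0,14,0,50, 0,0,0,0,50]'
python3 - <<'E'
from h import *
snap('wrist','w13')
E
```

```text
time: 18.42
tool_pos: [0.4623, 0.0943, 0.0059]
orientation: [0.015, -0.002, 1.0, -0.009]
ft_force: [0.3, -0.2, -0.1]
opening: 0.587
```

View pics/w13.png

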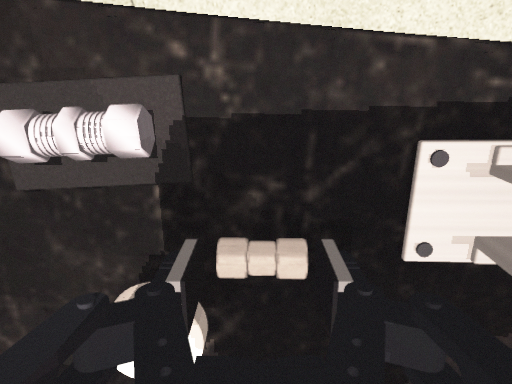

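```bash
python3 -m creep '[1,0,4,0,50, 0,0,0,0,30, 0,0,0,0,30, 0,0,0,0,30]' 50
```

```text
time: 18.98
tool_pos: [0.4623, 0.0943, 0.0027]
orientation: [0.016, -0.002, 1.0, -0.009]
ft_force: [0.0, 0.7, -1.1]
opening: 0.442
```

```bash
python3 -m creep '[0,0,-15,0,30, 0,0,-25,0,30, 0,0,-40,0,30, 0,0,0,0,30]'
python3 - <<'E'
from h import *
from scipy.spatial.transform import Rotation as R
c,_=snap('wrist','w14'); s=st();q=s['orientation'];M=R.from_quat([q[1],q[2],q[3],q[0]]).as_matrix();print(np.round(M,3))
E
```

```text
time: 19.48
tool_pos: [0.4593, 0.0957, 0.0844]
orientation: [0.015, -0.002, 1.0, -0.009]
ft_force: [-0.2, -0.5, -0.4]
opening: 0.439
t 19.525 tcp [0.458  0.0955 0.083 ] q [ 0.0139 -0.0016  0.9999 -0.0087] F [ 0.1 -0.3 -0.6] op 0.437
[[-1.    -0.003  0.028]
 [-0.003  1.    -0.017]
 [-0.028 -0.017 -0.999]]
```

View pics/w14.png

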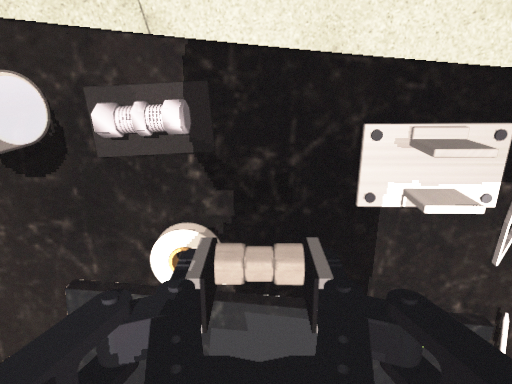

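```bash
python3 -m creep '[11,55,0,0,30, 10,54,0,0,30, 0,0,0,0,30]'
python3 - <<'E'
from h import *
from scipy.spatial.transform import Rotation as R
c,_=snap('wrist','w15'); s=st();q=s['orientation'];M=R.from_quat([q[1],q[2],q[3],q[0]]).as_matrix();print(np.round(M,3))
np.save('w15.npy',np.array([c[0],c[1],c[2],c[3]]+list(c[4].ravel())))
snap('side','s15');snap('scene','sc15')
U=s['tool_pos']+M@np.array([.0011,0,-.0073]);print('union',U,proj(c,U))
for z in (.004,.038):
  for x in (-.014,.014,-.019,.019):
    print(z,x,[proj(c,[.437+x,.205+y,z]).round(0).tolist() for y in(-.017,.017)])
E
```

```text
time: 19.9
tool_pos: [0.4357, 0.2056, 0.0775]
orientation: [0.013, 0.001, 1.0, -0.009]
ft_force: [0.6, -0.6, -0.8]
opening: 0.438
t 19.95 tcp [0.4358 0.2041 0.0774] q [ 0.0125  0.0015  0.9999 -0.0097] F [-0.4 -0.5 -1. ] op 0.438
[[-1.     0.003  0.025]
 [ 0.003  1.    -0.019]
 [-0.025 -0.019 -1.   ]]
union [0.43455483 0.20425622 0.0846551 ] [257.5616338 263.2335385]
0.004 -0.014 [[235.0, 184.0], [288.0, 184.0]]
0.004 0.014 [[236.0, 223.0], [287.0, 224.0]]
0.004 -0.019 [[235.0, 176.0], [288.0, 177.0]]
0.004 0.019 [[236.0, 230.0], [287.0, 231.0]]
0.038 -0.014 [[230.0, 202.0], [291.0, 202.0]]
0.038 0.014 [[231.0, 247.0], [290.0, 247.0]]
0.038 -0.019 [[230.0, 193.0], [292.0, 193.0]]
0.038 0.019 [[232.0, 255.0], [290.0, 255.0]]
```

View pics/w15.png

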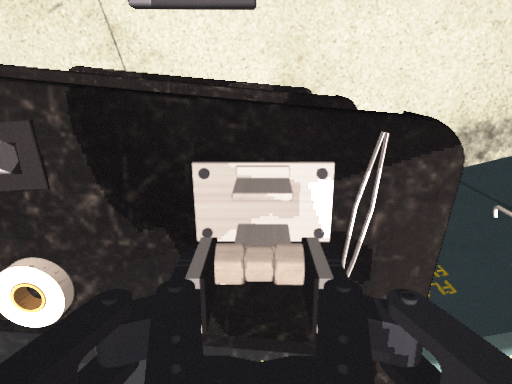

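View pics/s15.png

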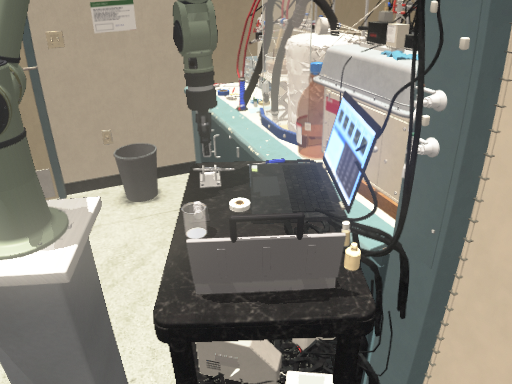

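```bash
python3 - <<'E'
import cv2
im=cv2.imread('pics/w15.png')[150:300,180:350];cv2.imwrite('pics/w15z.png',cv2.resize(im,None,fx=4,fy=4,interpolation=cv2.INTER_NEAREST))
E
```

```text
(no output)
```

View pics/w15z.png

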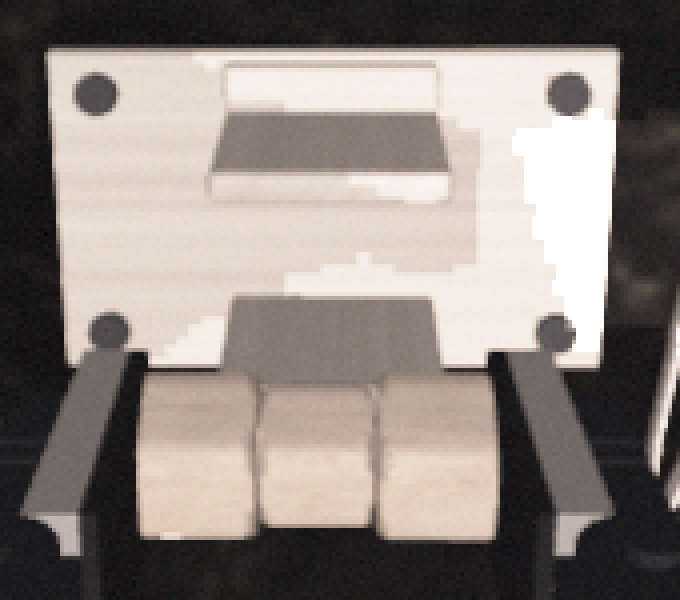

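```bash
python3 -m creep '[-0.5,2,14,0,30, 0,0,12,0,30, 0,0,0,0,30]'
python3 - <<'E'
from h import *
from scipy.spatial.transform import Rotation as R
c,_=snap('wrist','w16'); s=st();q=s['orientation'];M=R.from_quat([q[1],q[2],q[3],q[0]]).as_matrix();print(np.round(M,3))
U=s['tool_pos']+M@np.array([.0011,0,-.0073]);print('union',U,proj(c,U))
for z in (.004,.038):
  for x in (-.014,.014,-.019,.019):
    print(z,x,[proj(c,[.437+x,.206+y,z]).round(0).tolist() for y in(-.017,.017)])
im=cv2.imread('pics/w16.png')[150:320,170:350];cv2.imwrite('pics/w16z.png',cv2.resize(im,None,fx=3.5,fy=3.5,interpolation=cv2.INTER_NEAREST))
E
```

```text
time: 20.42
tool_pos: [0.4378, 0.2012, 0.0489]
orientation: [0.012, 0.006, 1.0, -0.01]
ft_force: [0.1, -0.3, -0.1]
opening: 0.441
t 20.475 tcp [0.4381 0.2013 0.0494] q [ 0.0121  0.0055  0.9999 -0.0102] F [-0.2 -0.4 -0.2] op 0.44
[[-1.     0.011  0.024]
 [ 0.011  1.    -0.021]
 [-0.024 -0.02  -0.999]]
union [0.43679011 0.20148816 0.05665521] [261.31530067 264.30702451]
0.004 -0.014 [[240.0, 195.0], [300.0, 195.0]]
0.004 0.014 [[242.0, 240.0], [299.0, 240.0]]
0.004 -0.019 [[240.0, 187.0], [301.0, 187.0]]
0.004 0.019 [[242.0, 248.0], [299.0, 248.0]]
0.038 -0.014 [[235.0, 218.0], [307.0, 218.0]]
0.038 0.014 [[237.0, 270.0], [305.0, 271.0]]
0.038 -0.019 [[235.0, 208.0], [308.0, 208.0]]
0.038 0.019 [[237.0, 279.0], [305.0, 279.0]]
```

View pics/w16z.png

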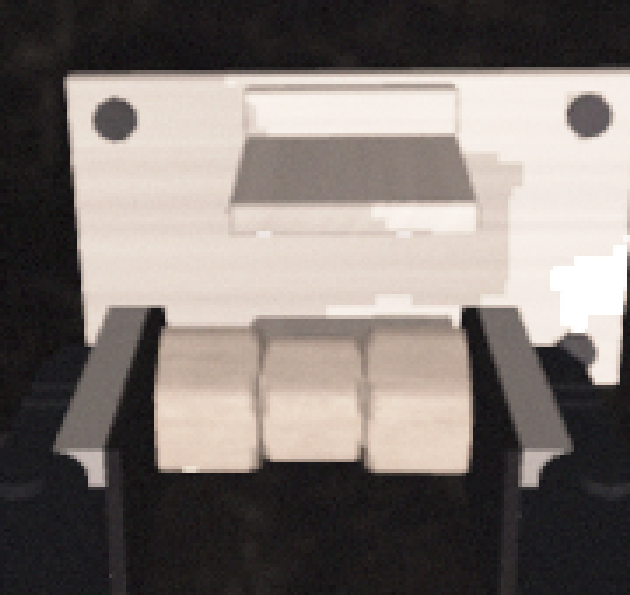

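```bash
python3 - <<'E'
from h import *
from scipy.spatial.transform import Rotation as R
c,_=snap('wrist','w17'); s=st();q=s['orientation'];M=R.from_quat([q[1],q[2],q[3],q[0]]).as_matrix()
U=s['tool_pos']+M@np.array([.0011,0,-.0073]);print('union',U,proj(c,U), 'cam union', onz(c,(259.4,264.4),U[2]))
for x in (-.014,-.019): print([proj(c,[.437+x,.206+y,.038]).round(1).tolist() for y in(-.017,.017)])
im=cv2.imread('pics/w17.png')[150:320,170:350];cv2.imwrite('pics/w17z.png',cv2.resize(im,None,fx=3.5,fy=3.5,interpolation=cv2.INTER_NEAREST))
E
```

```text
t 20.525 tcp [0.4384 0.2016 0.0499] q [ 0.0125  0.0054  0.9999 -0.01  ] F [ 0.3 -0.3  0.2] op 0.441
union [0.43711988 0.20179868 0.05716179] [261.72572021 264.51113359] cam union [0.43706713 0.20079038 0.05716179]
[[235.1, 217.4], [306.9, 217.3]]
[[234.7, 207.6], [307.2, 207.4]]
```

View pics/w17z.png

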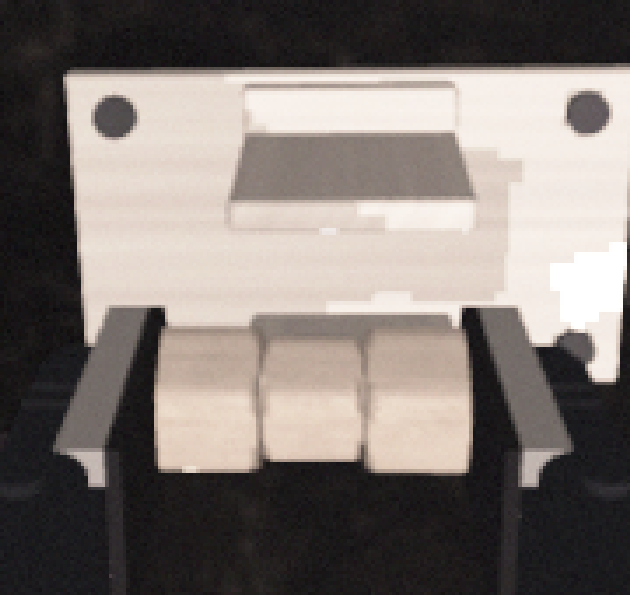

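```bash
python3 -m creep '[1.2,6,0,0,30, 0,0,0,0,30, 0,0,0,0,30]'
cat > chk.py <<'E'
from h import *
import sys
from scipy.spatial.transform import Rotation as R
n=sys.argv[1]
c,_=snap('wrist',n); s=st();q=s['orientation'];M=R.from_quat([q[1],q[2],q[3],q[0]]).as_matrix()
U=s['tool_pos']+M@np.array([.0011,0,-.0073]);print('union',U,proj(c,U), 'cam union', onz(c,(259.4,264.4),U[2]))
for x in (-.014,-.019): print([proj(c,[.4365+x,.206+y,.038]).round(1).tolist() for y in(-.017,.017)])
im=cv2.imread(f'pics/{n}.png')[150:320,170:350];cv2.imwrite(f'pics/{n}z.png',cv2.resize(im,None,fx=3.5,fy=3.5,interpolation=cv2.INTER_NEAREST))
E
python3 chk.py w18
```

```text
time: 20.9
tool_pos: [0.438, 0.2083, 0.0506]
orientation: [0.013, 0.005, 1.0, -0.01]
ft_force: [0.2, 0.2, 0.5]
opening: 0.44
t 20.95 tcp [0.438  0.2083 0.0505] q [ 0.0134  0.0054  0.9998 -0.0097] F [-0.2 -0.   0.1] op 0.438
union [0.43669562 0.20848431 0.0578049 ] [261.05741444 263.18416237] cam union [0.43729337 0.20775751 0.0578049 ]
[[220.6, 215.6], [291.9, 215.5]]
[[220.2, 205.9], [292.1, 205.7]]
```

View pics/w18z.png

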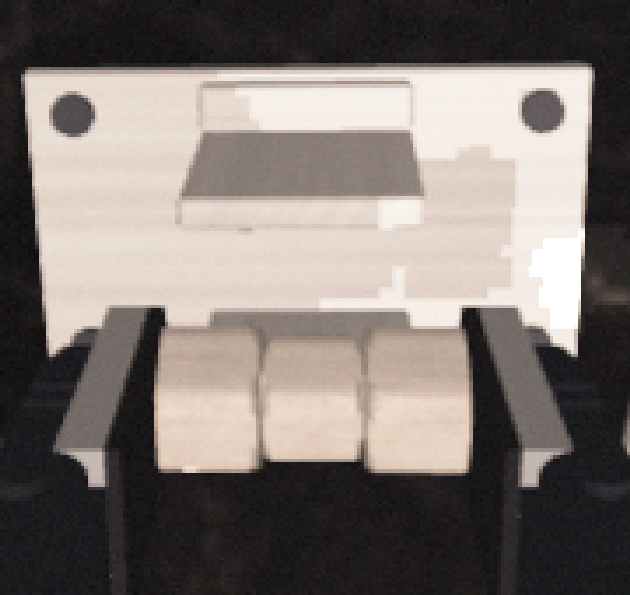

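```bash
python3 -m creep '[1.4,-1,8,0,30, 0,0,8,0,30, 0,0,0,0,30]'; python3 chk.py w19
```

```text
time: 21.32
tool_pos: [0.4368, 0.2069, 0.0334]
orientation: [0.013, 0.005, 1.0, -0.01]
ft_force: [-0.2, -0.1, -0.9]
opening: 0.435
t 21.375 tcp [0.4369 0.207  0.0337] q [ 0.0135  0.0053  0.9998 -0.0097] F [-0.9  0.7 -0.6] op 0.442
union [0.4356524  0.20712827 0.0409176 ] [261.23262096 263.88338685] cam union [0.43590668 0.20632979 0.0409176 ]
[[219.1, 233.4], [298.0, 233.3]]
[[218.6, 222.7], [298.3, 222.6]]
```

View pics/w19z.png

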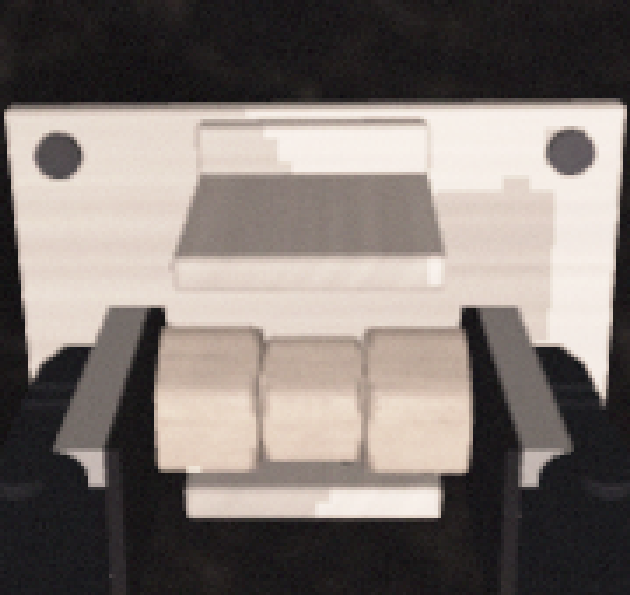

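```bash
python3 -m creep '[1.5,0.2,9,0,30, 0,0.2,9,0,30, 0,0,5,0,30, 0,0,0,0,30]'; python3 chk.py w20
```

```text
time: 21.88
tool_pos: [0.4359, 0.2069, 0.0087]
orientation: [0.013, 0.005, 1.0, -0.01]
ft_force: [-0.0, -0.0, -0.2]
opening: 0.438
t 21.925 tcp [0.436  0.2069 0.009 ] q [ 0.0134  0.0054  0.9998 -0.0097] F [-1.  -0.1 -0.7] op 0.439
union [0.43474607 0.20705856 0.01621658] [261.15961815 263.75266421] cam union [0.4350644  0.20629097 0.01621658]
[[210.5, 264.7], [304.1, 264.8]]
[[209.7, 252.4], [304.5, 252.4]]
```

View pics/w20z.png

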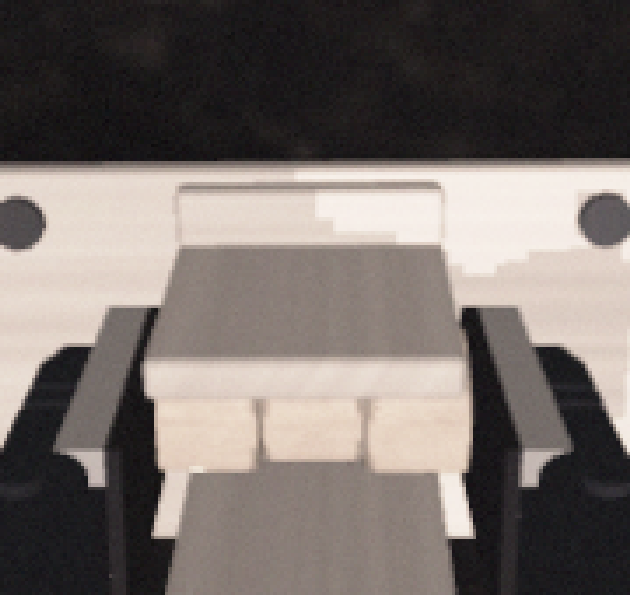

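```bash
python3 -m creep '[0,0,2,0,30, 0,0,1,0,30, 0,0,0,0,30]'
```

```text
time: 22.3
tool_pos: [0.4365, 0.207, 0.0065]
orientation: [0.014, 0.005, 1.0, -0.01]
ft_force: [0.9, -0.7, -0.4]
opening: 0.436
```

```bash
python3 -m creep '[0,0,1.2,0,30, 0,0,0,0,30]'
```

```text
time: 22.55
tool_pos: [0.4369, 0.2071, 0.0066]
orientation: [0.014, 0.005, 1.0, -0.009]
ft_force: [0.3, -0.9, -0.6]
opening: 0.439
```

```bash
python3 -m creep '[0,0,2,0,30, 0,0,0,0,30]'
```

```text
time: 22.8
tool_pos: [0.4374, 0.2073, 0.0067]
orientation: [0.015, 0.005, 1.0, -0.009]
ft_force: [0.0, 0.4, -1.2]
opening: 0.442
```

```bash
python3 -m creep '[0,0,0,0,48, 0,0,0,0,48, 0,0,0,0,48, 0,0,-15,0,48, 0,0,-25,0,48, 0,0,-40,0,48, 0,0,-30,0,48, 0,0,0,0,48]'; python3 chk.py w21; python3 -c "
from h import *
snap('side','s21');snap('scene','sc21')"
```

```text
time: 23.8
tool_pos: [0.4342, 0.2094, 0.1223]
orientation: [0.016, 0.005, 1.0, -0.009]
ft_force: [-0.3, -0.0, -0.0]
opening: 0.56
t 23.85 tcp [0.4334 0.2092 0.121 ] q [ 0.0146  0.0053  0.9998 -0.0094] F [ 0.1  1.  -0.1] op 0.561
union [0.43204406 0.20930411 0.12831224] [260.40966227 260.25091914] cam union [0.43409895 0.20884224 0.12831224]
[[232.3, 180.3], [282.4, 180.1]]
[[232.1, 173.2], [282.5, 173.0]]
```

View pics/w21.png

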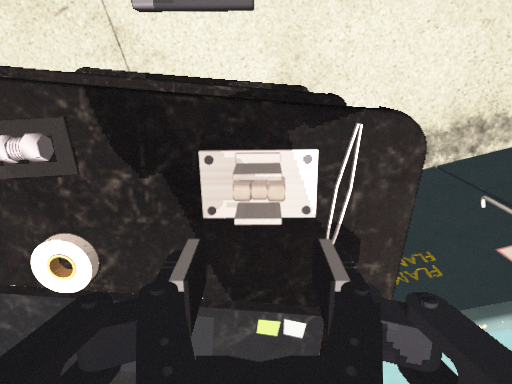

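```bash
python3 - <<'E'
from h import *
a=cv2.imread('pics/w21.png')[140:235,190:330]; b=cv2.imread('pics/s21.png')[155:200,185:240]
cv2.imwrite('pics/z21.png',np.vstack([cv2.resize(a,(560,380)),cv2.resize(b,(560,210*2),interpolation=cv2.INTER_CUBIC)[:210]]))
c=cp('wrist')
for p in [(232.5,190),(286.5,190)]: print(onz(c,p,.014))
E
```

```text
[0.43347113 0.18570897 0.014     ]
[0.43361799 0.22614328 0.014     ]
```

View pics/z21.png

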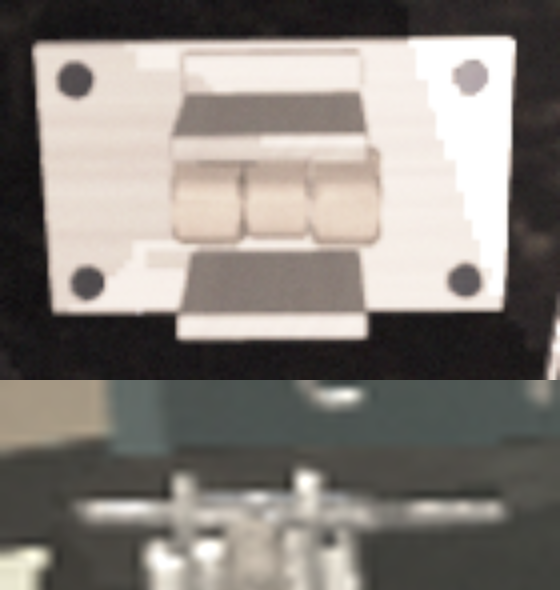

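```bash
python3 -m creep '[0,0,-60,0,30, 0,-20,-60,0,30, -10,-55,-5,0,30, -10,-55,0,0,30, -10,-55,0,0,30, -10,-55,0,0,30, -10,-55,0,0,30, -10,-55,0,0,30, -10,-55,0,0,30, -10,-50,0,2,30, 0,0,0,1.5,30, 0,0,0,0,30]'
cat > hd.py <<'E'
from h import *
import sys
from scipy.spatial.transform import Rotation as R
n=sys.argv[1]
c,_=snap('wrist',n); s=st();q=s['orientation'];M=R.from_quat([q[1],q[2],q[3],q[0]]).as_matrix();print(np.round(M,3))
np.save(n+'.npy',np.array([c[0],c[1],c[2],c[3]]+list(c[4].ravel())))
P=np.array([.5227,-.305,.175]);print(proj(c,P))
for r in nets.spot_point('lid_handle','wrist')[:2]:
    P=onz(c,r['at'],.175); print(r,P,'tool',np.round(M.T@(P-s['tool_pos'])*1000,1))
E
python3 hd.py w22
```

```text
time: 25.45
tool_pos: [0.4996, -0.2577, 0.2409]
orientation: [-0.0, 0.036, 0.999, -0.007]
ft_force: [-0.5, -0.7, -0.2]
opening: 0.351
t 25.5 tcp [ 0.4997 -0.2576  0.2409] q [-4.000e-04  3.530e-02  9.994e-01 -7.300e-03] F [ 0.3 -0.2  0.5] op 0.348
[[-0.998  0.071 -0.001]
 [ 0.071  0.997 -0.014]
 [ 0.    -0.015 -1.   ]]
[193.15626291 245.98306261]
{'at': [188.2, 244.7], 'confidence': 0.92} [ 0.52156038 -0.30816178  0.175     ] tool [-25.4 -48.   66.6]
```

View pics/w22.png

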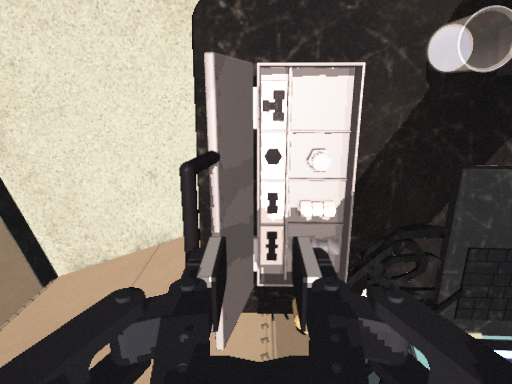

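```bash
python3 -m creep '[-12,-25,0,0,36, -12,-23,0,0,36, 0,0,20,0,36, 0,0,0,0,36]'; python3 hd.py w23
```

```text
time: 26.05
tool_pos: [0.5215, -0.302, 0.2223]
orientation: [-0.0, 0.03, 1.0, -0.007]
ft_force: [0.4, 0.4, 1.0]
opening: 0.425
t 26.1 tcp [ 0.5223 -0.3025  0.2237] q [ 7.000e-04  3.020e-02  9.995e-01 -7.500e-03] F [0.6 0.5 1.4] op 0.42
[[-0.998  0.06   0.001]
 [ 0.06   0.998 -0.015]
 [-0.002 -0.015 -1.   ]]
[256.7312385  221.55592593]
{'at': [253.3, 219.3], 'confidence': 0.81} [ 0.52117021 -0.30692942  0.175     ] tool [ 0.9 -3.8 48.7]
```

View pics/w23.png

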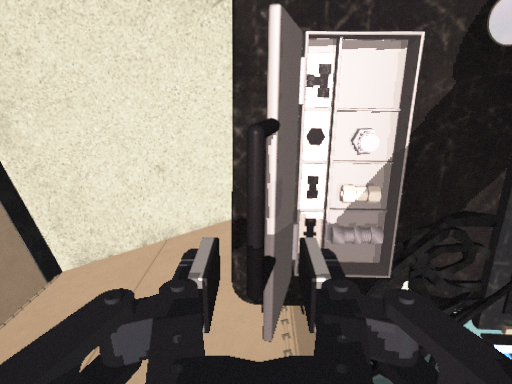

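```bash
python3 -m creep '[0,-3.5,20,0,36, 0,0,20,0,36, 0,0,16,0,36, 0,0,0,0,36]'; python3 hd.py w24
```

```text
time: 26.65
tool_pos: [0.5246, -0.3062, 0.1716]
orientation: [0.004, 0.028, 1.0, -0.01]
ft_force: [-0.4, 0.5, 0.5]
opening: 0.42
t 26.7 tcp [ 0.5251 -0.3066  0.1724] q [ 0.0045  0.0285  0.9995 -0.0103] F [-0.7 -1.2 -0.4] op 0.421
[[-0.998  0.057  0.008]
 [ 0.057  0.998 -0.021]
 [-0.01  -0.02  -1.   ]]
[263.44507334 257.17033478]
{'at': [260.8, 252.6], 'confidence': 0.68} [ 0.52040289 -0.30605221  0.175     ] tool [ 4.7  0.2 -2.7]
```

View pics/w24.png

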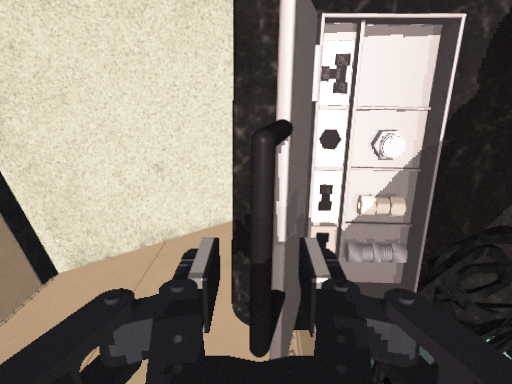

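Bar runs midway between the fingers (column ≈261). Lower 10 mm and grip.

```bash
python3 -m creep '[3,0,10,0,36, 0,0,0,0,6, 0,0,0,0,6, 0,0,0,0,6, 0,0,0,0,6, 0,12,-2,0,6, 0,15,-2,0,6]' 30
```

```text
time: 27.62
tool_pos: [0.5253, -0.2803, 0.1689]
orientation: [0.007, 0.03, 0.999, -0.012]
ft_force: [-1.7, -1.2, 3.8]
opening: 0.103
```

```bash
python3 -m creep '[0,15,0,0,6, 0,15,1,0,6, 0,14,3,0,6, 0,14,4,0,6, 0,13,6,0,6, 0,13,7,0,6]'
```

```text
time: 28.38
tool_pos: [0.532, -0.189, 0.1458]
orientation: [0.009, 0.028, 0.999, -0.011]
ft_force: [0.8, -1.0, 0.2]
opening: 0.103
```

```bash
python3 -m creep '[0,12,8,0,6, 0,11,9,0,6, 0,10,11,0,6, 0,9,11,0,6, 0,8,12,0,6, 0,7,13,0,6]'
```

```text
time: 29.12
tool_pos: [0.5362, -0.1301, 0.075]
orientation: [0.008, 0.028, 0.999, -0.012]
ft_force: [-0.3, -3.1, -0.7]
opening: 0.106
```

```bash
python3 -m creep '[0,4,13,0,6, 0,3,13,0,6, 0,2,12,0,6, 0,1,7,0,6, 0,0,3,0,6, 0,0,0,0,6]'
```

```text
time: 29.88
tool_pos: [0.537, -0.12, 0.0247]
orientation: [0.007, 0.028, 1.0, -0.011]
ft_force: [-0.5, -0.5, 0.3]
opening: 0.106
```

```bash
python3 -m creep '[0,0,2,0,6, 0,0,0,0,6]'
```

```text
time: 30.12
tool_pos: [0.5369, -0.12, 0.0247]
orientation: [0.008, 0.029, 0.999, -0.011]
ft_force: [0.2, -0.4, -1.1]
opening: 0.103
```

```bash
python3 -m creep '[0,0,0,0,28, 0,0,0,0,28, 0,0,0,0,28, 0,0,-20,0,28, 0,0,-40,0,28, 0,0,-50,0,28, 0,0,-50,0,28, 0,40,0,0,28, 0,50,0,0,28, 0,0,0,0,28]'
python3 - <<'E'
from h import *
c,_=snap('wrist','w25');snap('scene','sc25');snap('side','s25')
for n in ['scene','side','wrist']:
    print(n,[(np.round(r['at'],1).tolist(),round(r['confidence'],2)) for r in nets.spot_point('lid_handle',n)][:2])
st()
E
```

```text
time: 31.38
tool_pos: [0.5392, -0.0235, 0.186]
orientation: [0.007, 0.029, 1.0, -0.008]
ft_force: [-0.1, -0.4, 0.1]
opening: 0.329
scene [([278.1, 223.1], 0.75)]
side [([260.9, 229.2], 0.77)]
wrist [([149.9, 175.0], 0.7)]
t 31.675 tcp [ 0.5391 -0.0272  0.1856] q [ 0.0062  0.0321  0.9994 -0.0089] F [ 0.  -0.1  0.7] op 0.328
```

View pics/w25.png

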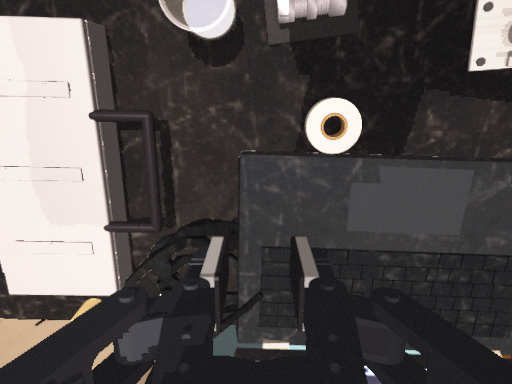

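View pics/sc25.png

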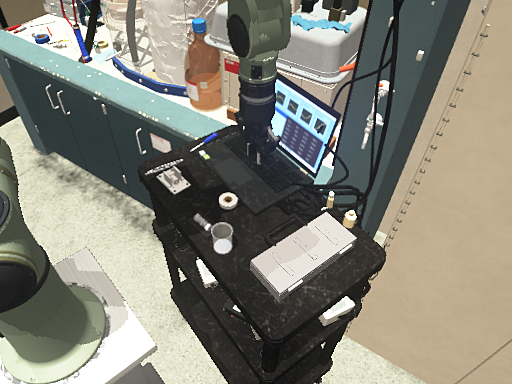

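View pics/s25.png

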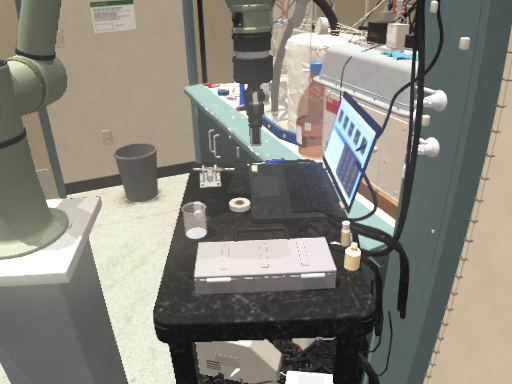

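```bash
python3 - <<'E'
import cv2,numpy as np
for n,a,b,bx in [('sc','scene0','sc25',(130,140,390,320)),('s','side0','s25',(160,150,380,310))]:
    A=cv2.imread(f'pics/{a}.png').astype(int);B=cv2.imread(f'pics/{b}.png').astype(int)
    d=np.abs(A-B).max(2)[bx[1]:bx[3],bx[0]:bx[2]]
    z=cv2.resize(B[bx[1]:bx[3],bx[0]:bx[2]].astype('uint8'),None,fx=1.5,fy=1.5)
    m=cv2.resize(np.clip(d*3,0,255).astype('uint8'),None,fx=1.5,fy=1.5)
    cv2.imwrite(f'pics/d_{n}.png',np.hstack([z,cv2.cvtColor(m,cv2.COLOR_GRAY2BGR)]))
B=cv2.imread('pics/sc25.png')[155:205,145:205];cv2.imwrite('pics/cr25.png',cv2.resize(B,None,fx=8,fy=8,interpolation=cv2.INTER_CUBIC))
E
```

```text
(no output)
```

View pics/d_sc.png

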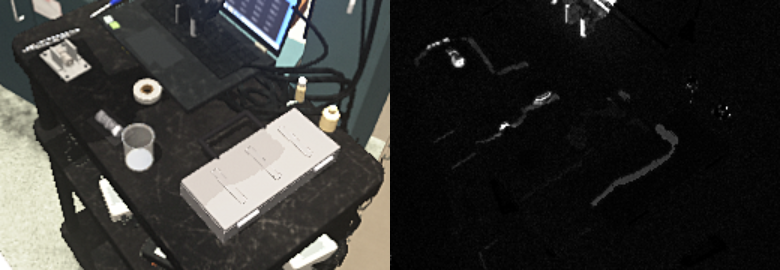

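View pics/d_s.png

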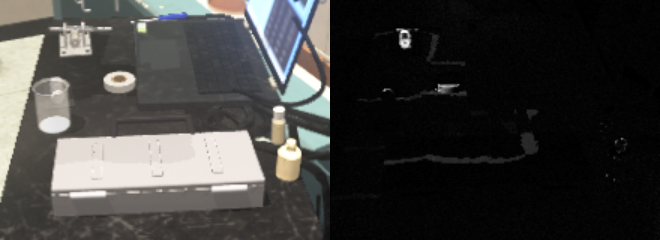

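View pics/cr25.png

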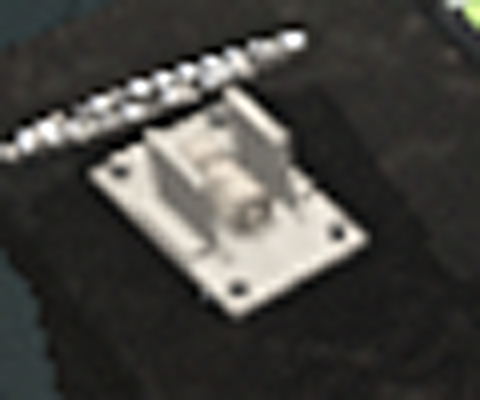

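```bash
python3 - <<'E'
from h import *
st(); print(env.sign_off())
E
```

```text
t 31.675 tcp [ 0.5391 -0.0272  0.1856] q [ 0.0062  0.0321  0.9994 -0.0089] F [ 0.  -0.1  0.7] op 0.328
the job is handed in; nothing more can be done
None
```

The job is done and handed in at about 31.7 s. The wrongly packed part was a short union in the compartment whose plate shows the tee.

I swung the lid open to its stop, took that union out across its width and set it down on the bare cart top. I then took it again by its two ends, laid it lengthwise between the cheeks of the cradle, and shut the lid.

**Last checks:**
- **Union in the cradle:** the wrist, side and scene pictures show it between the cheeks, centred along them to within about 1 mm. The wrist force showed no clear contact as it was set down. That it lies flat rests on the tool height at release (6.7 mm, as worked out beforehand) and on the pictures.
- **Lid:** it is shut. In both fixed cameras the case and handle look the same as in the first pictures, apart from shadows.
- **Everything else:** comparing the first and last fixed-camera pictures shows only shadow changes on the spare union, mat, spool, beaker and tweezers, with faint specks near the vial and weight that I took for noise. The plug and the two rightly packed unions were last seen in place just before the lid was shut.
- **One disagreement:** the first fixed-camera estimate of the cradle's position was 6 to 9 mm off the wrist camera's. I used the wrist camera, and the final pictures bear it out.

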